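# Seat the vial plugs and start the sampler

## Robot

A 7-joint arm with a two-finger parallel gripper is mounted at the origin on the work surface. World frame = base frame: x ahead of the robot, y to its left, z up, the work surface at z = 0. Lengths are in m, angles in rad, forces in N, time in s.
With the tool pointing down it reaches from about 0.4 to 0.925 m from the base axis. Payload 5.6 kg.
Tool frame: the origin (TCP) lies between the finger pads; the fingertips stand 11 mm ahead of it and the grasp point (between the pads) lies 8 mm behind it; z points along the fingers, y is the direction in which the jaws open and shut (so a half turn about z gives the same grasp; the last joint's range is limited). The gripper opens to 85 mm and grips with 20 to 120 N. Pads are 22 mm wide; open, the fingers measure 114 mm over their backs; the gripper's body (76 mm by 85 mm) begins 54 mm behind the grasp point. The pads swing forward as they close: fully open they stand 13 mm farther back than shut.
Start: joints at [1.194, 0.468, -0.012, 1.603, 0.006, 1.071, -0.056], TCP at [0.213, -0.614, 0.203] pointing down, gripper open.
Joint ranges: [-2.53, 2.53], [-0.31, 2.02], [-1.57, 1.55], [0.28, 2.44], [-1.29, 4.43], [0.15, 1.84], [-2.92, 2.92]. Speed limits (rad/s): [2.57, 2.57, 3.14, 3.14, 3.14, 3.14, 3.14].

## Interface

Orientations are given as [roll, pitch, yaw] about the fixed x, y, z axes, in that order (R = Rz(yaw) Ry(pitch) Rx(roll)).
In Python, from bench import * gives the robot as it stands.
- The arm moves only by the tool arm_command, never from a script. Its arguments are lists of equal length, an entry for each row: "slide": the shift along the tool's x, y, z in units of 0.05 m (1.0 is 0.05 m), a list of three; "twist": the turn about the tool's z in units of 8 degrees (1.0 is 8 degrees). A call has exactly 8 rows; each row shifts and turns the commanded pose from where the row before left it, along the tool's axes as they then stand; what a row does not reach is not made up. A row lasts 1/8 s, in which the tool goes at most 62.5 mm and 10.7 degrees, less where a joint would pass 70% of its speed; a pose out of reach is approached as far as the arm can. A call with a number of a shift or a turn outside -1 to 1 is refused whole. A call with a gripper value outside its range is refused whole. "grip" is the closure, from -1 (fully open) to 1 (shut), set as the call begins (left out, the last holds). The fingers move at their own pace and stop on an object; "grip_force" is the grip in N (left out, the last holds). Time passes only in rows, so rows that do not move let the fingers close, or fill a call up. It gives the time, the measured TCP pose, the force and the opening at its end, in the units of the state.
- get_obs(): the state, without advancing time (a new reading comes with each control period).
- get_image(name): name is "side" or "top"; returns a dict with "frame" (384x512x3 uint8, blue, green, red), "depth" (384x512 float32, m along the optical axis (not along the pixel's ray), 0 where there is no reading), "K" (3x3 intrinsics, pixels), "view" (4x4, takes a point from world to camera coordinates). Camera axes: x right, y down, z forward; pixel columns grow to the right and rows downward; lengths in m; the calibration is good to about 2 mm. A picture is of the moment at which its call begins.
- finish_job(): hands the job in, once; it reports no verdict.
Trained networks look in a picture, given as the dict that the camera call returned (one of the last four; its "shot" number tells which), for a name from the list of things; names that differ only in an ending like _2 or _b are one class to them, and where a whole thing is asked for, a point or a joint stands for the part that bears it (a point fixed in the world has none). Each returns a list of dicts, best first, with "confidence" (0 to 1); they miss things now and then, are a little off and sometimes report something else, mostly with a low value. They report only what shows in the picture. A call takes as long as a camera call. They do not tell look-alikes from the thing itself.
- regions_of(target, picture): "pixels" (384x512 bool, what is visible of it) and "point" ([column, row] as shares, 0 to 1, of the picture: columns of its width, rows of its height, amid what is visible of it).
- mark_of(target, picture): "point" ([column, row] as shares, 0 to 1, of the picture: columns of its width, rows of its height: a listed point, or the origin of a listed thing).
The state is a dict: "time": time; "joint_pos": joint angles; "qd": joint speeds; "tau": joint torques, N m; "position": TCP position; "orientation": TCP orientation; "contact_force": force on the tool from outside, world axes, zero at the start; "torque": the same for the moment, N m; "gripper_width": finger opening in m.
Only numpy, scipy, OpenCV 4.12 (cv2) and the standard library are available. Lean on these libraries where they do the work, as an engineer would, in place of code of your own. Each camera call takes 0.05 s, during which the arm holds its last target.

## Task

Press the smallest console key to clamp the sample tray, then seat the plugs that stand proud of its vial strips: take the spring-loaded press shoe from its rubber pad and, one strip after another starting with the leftmost as the robot sees it, set it on the strip's bare near end and draw it lengthways in one slow stroke, gently and steadily pressed, over all three plugs onto the bare far end, so that every plug is home and flush; touch strips and plugs with the shoe only, and leave the strips in the tray. Then stand the shoe upright in the middle of its pad, let go, and press the medium key and last the largest to start the run, each key fully down and alone; leave the bottle and the box where they are.

Things in the scene. Friction and masses are not known exactly. Their poses are not given: they have to be found in the camera images.
- strip1: Black vial strip in snug pocket 1 of a fixed tray (pockets 44 mm apart, 1 = leftmost seen by the robot; may be absent). Bar 170 mm long (x) x 32 x 30 mm high; origin: centre of underside, flat deck 30 mm above it. White plugs 14 mm wide on its centre line at x = -30 (a), 0 (b), 30 (c) mm; deck ends bare. A raised plug stands 5.5 mm above the deck, a seated one 0.5; 3 N moves it and it stays.
- plug1a (a joint): Plug a of strip 1: how far it is pushed in, 0 (raised) to 0.005 m (fully home).
- plug1b (a joint): Plug b of strip 1: how far it is pushed in, 0 (raised) to 0.005 m (fully home).
- plug1c (a joint): Plug c of strip 1: how far it is pushed in, 0 (raised) to 0.005 m (fully home).
- strip2: Black vial strip in snug pocket 2 of a fixed tray (pockets 44 mm apart, 1 = leftmost seen by the robot; may be absent). Bar 170 mm long (x) x 32 x 30 mm high; origin: centre of underside, flat deck 30 mm above it. White plugs 14 mm wide on its centre line at x = -30 (a), 0 (b), 30 (c) mm; deck ends bare. A raised plug stands 5.5 mm above the deck, a seated one 0.5; 3 N moves it and it stays.
- plug2a (a joint): Plug a of strip 2: how far it is pushed in, 0 (raised) to 0.005 m (fully home).
- plug2b (a joint): Plug b of strip 2: how far it is pushed in, 0 (raised) to 0.005 m (fully home).
- plug2c (a joint): Plug c of strip 2: how far it is pushed in, 0 (raised) to 0.005 m (fully home).
- strip3: Black vial strip in snug pocket 3 of a fixed tray (pockets 44 mm apart, 1 = leftmost seen by the robot; may be absent). Bar 170 mm long (x) x 32 x 30 mm high; origin: centre of underside, flat deck 30 mm above it. White plugs 14 mm wide on its centre line at x = -30 (a), 0 (b), 30 (c) mm; deck ends bare. A raised plug stands 5.5 mm above the deck, a seated one 0.5; 3 N moves it and it stays.
- plug3a (a joint): Plug a of strip 3: how far it is pushed in, 0 (raised) to 0.005 m (fully home).
- plug3b (a joint): Plug b of strip 3: how far it is pushed in, 0 (raised) to 0.005 m (fully home).
- plug3c (a joint): Plug c of strip 3: how far it is pushed in, 0 (raised) to 0.005 m (fully home).
- strip4: Black vial strip in snug pocket 4 of a fixed tray (pockets 44 mm apart, 1 = leftmost seen by the robot; may be absent). Bar 170 mm long (x) x 32 x 30 mm high; origin: centre of underside, flat deck 30 mm above it. White plugs 14 mm wide on its centre line at x = -30 (a), 0 (b), 30 (c) mm; deck ends bare. A raised plug stands 5.5 mm above the deck, a seated one 0.5; 3 N moves it and it stays.
- plug4a (a joint): Plug a of strip 4: how far it is pushed in, 0 (raised) to 0.005 m (fully home).
- plug4b (a joint): Plug b of strip 4: how far it is pushed in, 0 (raised) to 0.005 m (fully home).
- plug4c (a joint): Plug c of strip 4: how far it is pushed in, 0 (raised) to 0.005 m (fully home).
- press: Loose hand tool standing upright, 0.25 kg. Black handle 24 x 24 mm from 30 to 82 mm above its origin, on a plate 40 x 30 mm, over a spring shoe 30 mm wide: flat sole 30 mm long (x), upturned noses, 70 mm long in all. Origin: centre of the sole; x along the shoe. The spring gives up to 8 mm: 3 N plus 1.5 N per mm, stiff beyond. Take it by the handle, 55 mm up.
- pad: Square black rubber pad, fixed on the bench, 110 x 110 x 6 mm, the resting place of the press shoe. Origin: centre of its underside.
- console: Fixed white console 90 x 160 x 30 mm high with three round black spring keys of different sizes on top. Origin: centre of its underside; -x faces the robot. In its frame the key tops (up) are 48 mm above the origin, the rims around them 42 mm, at x = -8 mm and y = +50 mm (small), +10 mm (medium), -40 mm (large).
- key_small (a joint): The small key, 14 mm across: 0 up, 0.006 m fully down; springs back; about 5 N.
- key_medium (a joint): The medium key, 22 mm across: 0 up, 0.006 m fully down; springs back; about 5 N.
- key_large (a joint): The large key, 32 mm across: 0 up, 0.006 m fully down; springs back; about 5 N.
- bottle: Bystander: amber glass bottle 72 mm across, 150 mm high. Origin: centre of its underside.
- vialbox: Bystander: cardboard box 60 x 120 x 50 mm. Origin: centre of its underside.
Mind the look-alikes: they are no part of the job. Of the things shaped like the console, the white one is meant.

How it is judged:
By the outcome, as a careful person would: the job done as asked, in the order asked, and still so for the second after the job is handed in, with the robot touching nothing.
Of strip1, strip2, strip3, strip4 only 3 to 4 are there at a start; the rules pass over those that are not, and their reading is None.
At some moment in a run one of press may be knocked a few centimetres aside while the robot is not near it.
Once in a run the grip may slacken for a moment while it holds something.
It also fails if it takes over 200 s, if anything falls off the work surface, if the arm or the gripper's body presses on something with over 40 N, if the wrist force passes 120 N, or if a joint passes its speed limit or range.

## Working session

There is one attempt and no reset: what is moved stays moved. The work goes in short steps, Python scripts to look and compute and a tool call to move; the robot and the scene stay as the last step left them, time stands still between calls to the robot, and variables do not carry over. Pictures are saved under pics/ and viewed, and the job is handed in when it is done.

Besides the shell and the picture viewer there is one more tool, called after "Call:" as name(argument=value, ...) on one line, values as JSON. arm_command: Moves the arm, as the interface text tells. Shifts and turns lie within -1 to 1; 1 stands for 0.05 m of shift or 8 degrees of turn. Its arguments: {"type":"object","properties":{"slide":{"type":"array"},"twist":{"type":"array"},"grip":{"type":"number"},"grip_force":{"type":"number"}},"required":["slide","twist"]}

```bash
mkdir -p pics; ls; python3 - <<'E'
from bench import *
import cv2
o=get_obs()
for k,v in o.items(): print(k,v)
for n in("top","side"):
    p=get_image(n); cv2.imwrite(f"pics/{n}0.png",p["frame"]); print(n,p["K"].tolist(),p["view"].round(4).tolist())
E
```

```text
pics
time 0.0
joint_pos [ 1.19399396  0.46840563 -0.01158828  1.60366813  0.00601831  1.07142291
 -0.05626081]
qd [ 0.00072302 -0.00073775 -0.00084877 -0.00011628  0.00088656  0.00205566
 -0.00047655]
tau [-4.48378642e-04 -5.32392168e+01  2.12863478e-02 -2.51310700e+01
  1.14999327e-02  7.66579964e-03 -5.71611793e-06]
position [ 0.21267009 -0.61354307  0.20160151]
orientation [-3.13972875e+00  1.51416436e-04  3.33773778e-01]
contact_force [-0.23311925 -0.49420969 -0.48978868]
torque [0.02665364 0.03224807 0.03478079]
gripper_width 0.08534926596116021
top [[467.8011207308359, 0.0, 251.2211629877884], [0.0, 467.8011207308359, 195.72195293289178], [0.0, 0.0, 1.0]] [[0.1184, -0.993, 0.0008, 0.0021], [-0.9711, -0.116, -0.2085, 0.5406], [0.2071, 0.0239, -0.978, 1.2173], [0.0, 0.0, 0.0, 1.0]]
side [[347.325778427291, 0.0, 256.57038125004664], [0.0, 347.325778427291, 190.77525279800278], [0.0, 0.0, 1.0]] [[0.99, -0.1388, 0.0239, -0.5201], [-0.0483, -0.494, -0.8681, 0.0935], [0.1323, 0.8583, -0.4958, 0.9473], [0.0, 0.0, 0.0, 1.0]]
```

View pics/top0.png

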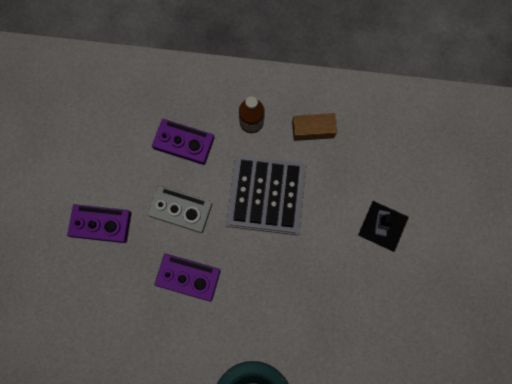

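View pics/side0.png

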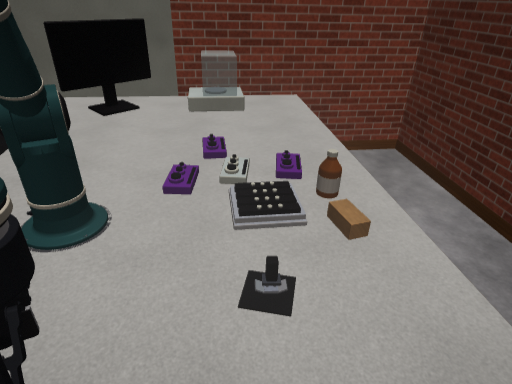

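Top view: white console at (180,209) with purple look-alikes at (183,141), (99,223), (188,277). There are four strips in the tray at (267,195), and the press shoe is on its pad at (383,225). The bottle is at (252,113) and the box at (314,127).

```bash
cat > h.py <<'E'
from bench import *
import numpy as np, cv2
def w2p(p,P):
    c=p["view"]@np.append(P,1); u=p["K"]@c[:3]; return u[:2]/u[2]
def depro(p,u,v,d):
    c=np.linalg.inv(p["K"])@np.array([u,v,1.])*d
    return (np.linalg.inv(p["view"])@np.append(c,1))[:3]
def onz(p,u,v,z):
    "ray intersect plane z"
    Vi=np.linalg.inv(p["view"]); o=Vi[:3,3]; r=Vi[:3,:3]@np.linalg.inv(p["K"])@np.array([u,v,1.])
    return o+r*(z-o[2])/r[2]
def cloud(p):
    v,u=np.mgrid[0:384,0:512]; d=p["depth"]
    c=np.linalg.inv(p["K"])@np.stack([u.ravel()*d.ravel(),v.ravel()*d.ravel(),d.ravel()])
    Vi=np.linalg.inv(p["view"]); return (Vi[:3,:3]@c+Vi[:3,3:]).T.reshape(384,512,3)
def crop(p,u0,u1,v0,v1,s,name):
    cv2.imwrite("pics/"+name,cv2.resize(p["frame"][v0:v1,u0:u1],None,fx=s,fy=s,interpolation=cv2.INTER_CUBIC))
def state():
    o=get_obs(); print({k:np.round(np.asarray(o[k]),4).tolist() for k in("time","position","orientation","contact_force","gripper_width")}); return o
E
python3 - <<'E'
from h import *
for n in("top","side"):
    p=get_image(n); C=cloud(p)
    for t in("console","press","pad","strip1","bottle","vialbox","key_small","plug1a"):
        for r in regions_of(t,p)[:9]:
            m=r["pixels"]; q=C[m]; d=p["depth"][m]; q=q[d>0]
            if len(q)==0: continue
            zt=np.percentile(q[:,2],90); tp=q[q[:,2]>zt-.008]
            rect=cv2.minAreaRect(tp[:,:2].astype(np.float32)*1000)
            print(n,t,round(r["confidence"],2),"pt",(np.array(r["point"])*[512,384]).round(0),"med",np.median(q,0).round(3),"ztop",zt.round(3),"rect",np.round(rect[0],1),np.round(rect[1],1),round(rect[2],1),m.sum())
    
    for t in("console","press","pad"):
        for r in mark_of(t,p)[:5]: 
            uv=np.array(r["point"])*[512,384]; print(" mark",n,t,round(r["confidence"],2),uv.round(1),onz(p,*uv,0.006 if t=="press" else 0).round(4))
p=get_image("top")
crop(p,130,330,140,260,4,"c1.png"); crop(p,340,440,180,270,7,"c2.png")
E
```

```text
top console 0.85 pt [ 99. 222.] med [0.415 0.468 0.031] ztop 0.047 rect [413.6 475.6] [127.   46.2] 85.5 1890
top console 0.8 pt [186. 277.] med [0.3   0.209 0.031] ztop 0.046 rect [303.8 209.5] [126.1  59.5] 74.2 2143
top console 0.77 pt [185. 142.] med [0.673 0.279 0.031] ztop 0.046 rect [671.8 276.5] [139.8  46. ] 79.6 1818
top console 0.68 pt [179. 208.] med [0.481 0.257 0.031] ztop 0.046 rect [473.8 262.6] [126.2  45.6] 84.5 1944
top press 0.6 pt [384. 222.] med [ 0.506 -0.299  0.037] ztop 0.088 rect [ 512.4 -302.3] [23.5 23.4] 79.1 323
top strip1 0.8 pt [243. 188.] med [0.55  0.091 0.046] ztop 0.05 rect [555.3  91.2] [169.9  32.2] 0.0 776
top strip1 0.75 pt [273. 195.] med [0.547 0.003 0.046] ztop 0.05 rect [554.1   3.3] [ 31.8 170.5] 89.8 756
top strip1 0.66 pt [289. 198.] med [ 0.555 -0.041  0.046] ztop 0.05 rect [555.4 -40.7] [ 32.1 170.5] 89.9 789
top strip1 0.55 pt [259. 194.] med [0.551 0.047 0.046] ztop 0.05 rect [555.4  47.2] [ 31.9 170.7] 89.9 767
top bottle 0.74 pt [250. 112.] med [0.752 0.091 0.101] ztop 0.149 rect [769.2  93.2] [34.2 29.1] 6.8 790
top key_small 0.44
[... 1378 characters left out ...]
.5 388
side strip1 0.62 pt [266. 192.] med [0.549 0.045 0.048] ztop 0.05 rect [553.7  48.9] [170.7  44.5] 5.4 396
side bottle 0.69 pt [329. 179.] med [0.759 0.073 0.076] ztop 0.131 rect [766.7  93.3] [27.4 30.3] 85.8 949
side vialbox 0.78 pt [347. 220.] med [ 0.757 -0.106  0.047] ztop 0.053 rect [765.5 -85.3] [ 60.9 122.9] 11.4 1120
 mark side console 0.97 [287.6 170.5] [0.6783 0.2732 0.    ]
 mark side console 0.96 [234.4 171.6] [0.484  0.2819 0.    ]
 mark side console 0.87 [212.6 148.3] [0.4125 0.504  0.    ]
 mark side console 0.73 [183.2 180.6] [0.3047 0.2297 0.    ]
 mark side press 0.92 [268.8 286.7] [ 0.5108 -0.2953  0.006 ]
 mark side pad 0.81 [266.7 292.7] [ 0.5046 -0.3063  0.    ]
```

View pics/c1.png

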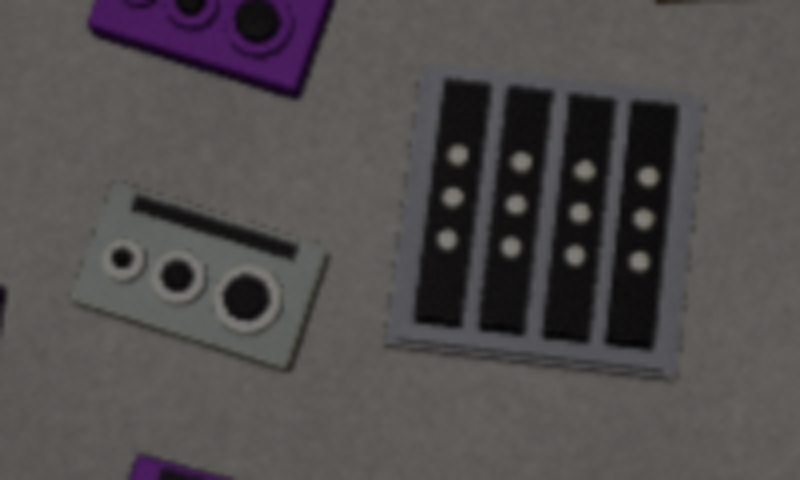

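View pics/c2.png

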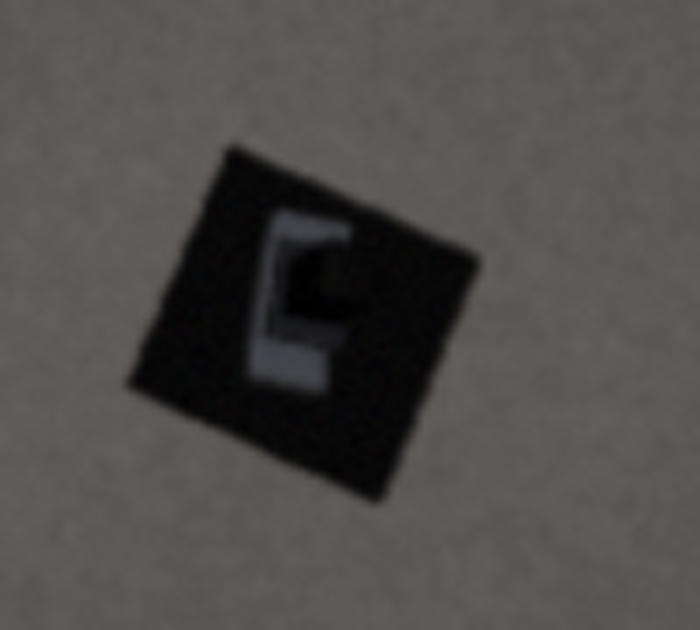

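```bash
python3 - <<'E'
from h import *
p=get_image("top"); C=cloud(p)
# console: top plane z 0.025-0.036 near
def rect(m,name):
    q=C[m][:,:2].astype(np.float32)*1000; print(name,cv2.minAreaRect(q),len(q),C[m].mean(0))
near=(abs(C[...,0]-.48)<.09)&(abs(C[...,1]-.262)<.12)&(p["depth"]>0)
m=near&(C[...,2]>.024)&(C[...,2]<.06)
n,l,s,c=cv2.connectedComponentsWithStats(m.astype(np.uint8)); 
for i in range(1,n):
    if s[i,4]>20: rect(l==i,"console%d"%i)
m=near&(C[...,2]>.0385)
n,l,s,c=cv2.connectedComponentsWithStats(m.astype(np.uint8))
for i in range(1,n):
    if s[i,4]>5: rect(l==i,"key%d"%i); print(np.percentile(C[l==i][:,2],[5,50,95,100]))
# pad/press
near=(abs(C[...,0]-.506)<.1)&(abs(C[...,1]+.307)<.1)&(p["depth"]>0)
for a,b,nm in((.004,.012,"pad"),(.012,.02,"s"),(.02,.04,"plate"),(.075,.12,"top")):
    m=near&(C[...,2]>a)&(C[...,2]<b)
    if m.sum()>3: rect(m,nm)
# pad incl. everything above
m=near&(C[...,2]>.004);rect(m,"padall")
# strips / plugs
near=(abs(C[...,0]-.554)<.1)&(abs(C[...,1]-.025)<.12)
m=near&(C[...,2]>.0530)
n,l,s,c=cv2.connectedComponentsWithStats(m.astype(np.uint8))
for i in range(1,n): print("plug",C[l==i].mean(0).round(4),C[l==i][:,2].max().round(4),s[i,4])
m=near&(C[...,2]>.012);rect(m,"tray")
print(np.median(C[near&(C[...,2]>.047)&(C[...,2]<.0522)],0))
# keys by image brightness
E
```

```text
console1 ((484.5986022949219, 259.98101806640625), (160.01539611816406, 90.29447174072266), 79.07398986816406) 1818 [0.48321569 0.25855377 0.03413575]
key1 ((485.77117919921875, 309.3080139160156), (26.07872200012207, 28.705995559692383), 5.575896739959717) 83 [0.485628   0.30960131 0.04435123]
[0.0394971  0.04320502 0.05406708 0.05492791]
key2 ((478.59710693359375, 271.2235412597656), (35.808074951171875, 36.78541946411133), 77.33708953857422) 144 [0.47847049 0.27060741 0.04574749]
[0.0398174  0.04381291 0.05469903 0.05794284]
key3 ((469.9727783203125, 222.88607788085938), (45.79674530029297, 44.17558670043945), 51.986663818359375) 228 [0.46848084 0.22150609 0.04683253]
[0.03928737 0.04578654 0.05477343 0.05864361]
pad ((506.16650390625, -306.85760498046875), (199.16880798339844, 198.17808532714844), 0.045769572257995605) 1180 [ 0.50432575 -0.30920769  0.00649131]
s ((506.87237548828125, -304.0134582519531), (99.66468048095703, 101.65666961669922), 70.21788787841797) 118 [ 0.50733958 -0.30063714  0.015151  ]
plate ((511.8077087402344, -303.9007873535156), (31.43197250366211, 65.9508
[... 1152 characters left out ...]
71 0.0539] 0.0553 3
plug [ 0.5511 -0.0359  0.0556] 0.0556 1
plug [ 0.5553 -0.0439  0.0534] 0.0534 1
plug [0.5307 0.0908 0.054 ] 0.054 1
plug [ 0.5495 -0.0418  0.0532] 0.0532 1
plug [0.526  0.0847 0.0531] 0.0531 1
plug [0.5194 0.0894 0.0554] 0.0567 3
plug [ 0.5336 -0.0049  0.0546] 0.0546 1
plug [0.5225 0.0431 0.0531] 0.0531 1
plug [0.5244 0.0032 0.0537] 0.0545 3
plug [ 0.5207 -0.0377  0.0549] 0.0549 2
plug [0.5003 0.0406 0.0542] 0.0542 1
plug [0.4753 0.0431 0.0531] 0.0531 1
plug [ 0.4758 -0.0546  0.0544] 0.0544 1
tray ((553.9954223632812, 25.117462158203125), (204.88595581054688, 199.91152954101562), 89.97742462158203) 5082 [0.54958379 0.02507836 0.03809148]
[0.55233022 0.01896477 0.04862577]
```

Chosen: white console at (180,209), centre (0.485, 0.260), yaw about -10.9°. The close crop shows the small key at its left end, at about (0.486, 0.310). The strips run along world x. First I'll swing across with the gripper shut.

Call:
arm_command(slide=[[0,0,0],[0,0,0],[0,0,0],[0.7,-0.9,0],[0.7,-0.9,0],[0.7,-0.9,0],[0.7,-0.9,0],[0.7,-0.9,0]], twist=[0.8,0.8,0.8,0,0,0,0,0], grip=1, grip_force=30)

```text
time: 2.4
position: [0.3893, -0.3879, 0.2029]
orientation: [3.141, -0.001, -0.001]
contact_force: [0.4, -0.8, 0.2]
gripper_width: -0.0002
```

```bash
python3 - <<'E'
from h import *
state()
p=get_image("top"); C=cloud(p)
V=p["frame"].max(2).astype(float)
# dark key blobs on white console
g=cv2.cvtColor(p["frame"],cv2.COLOR_BGR2GRAY)
big=cv2.resize(g[190:230,150:210],None,fx=8,fy=8,interpolation=cv2.INTER_CUBIC)
for nm,(x,y) in dict(s=(.4862,.3106),m=(.4786,.2713),l=(.4692,.2222)).items():
    u,v=w2p(p,[x,y,.048]); 
    print(nm,u,v)
    w=14 if nm=="l" else 10
    u0,v0=int(u)-w,int(v)-w
    sub=g[v0:v0+2*w+1,u0:u0+2*w+1].astype(float)
    b=(sub<55).astype(np.uint8); n,l,s,c=cv2.connectedComponentsWithStats(b)
    for i in range(1,n):
        if s[i,4]>4: 
            uu=c[i]+[u0,v0]; print("   blob",uu.round(1),s[i,4],onz(p,*uu,.048).round(4))
# plugs white
b=((g>110)).astype(np.uint8); n,l,s,c=cv2.connectedComponentsWithStats(b)
for i in range(1,n):
    if 228<c[i][0]<308 and 155<c[i][1]<235 and 6<s[i,4]<40: print("plug",c[i].round(1),s[i,4],onz(p,*c[i],.055).round(4))
E
```

```text
{'time': 2.4, 'position': [0.3893, -0.3879, 0.2029], 'orientation': [3.141, -0.0006, -0.0014], 'contact_force': [0.4202, -0.7547, 0.1559], 'gripper_width': -0.0002}
s 160.21661704326127 203.93184319976694
   blob [168.8 193.2] 5 [0.5187 0.292  0.048 ]
   blob [160.  204.2] 19 [0.4854 0.3111 0.048 ]
m 174.0144326611133 208.32505742012034
   blob [173.9 208.5] 46 [0.4781 0.2716 0.048 ]
l 191.33453352426488 213.80390466150715
   blob [196.2 200.7] 53 [0.5067 0.2144 0.048 ]
   blob [191.  214.1] 97 [0.4683 0.223  0.048 ]
   blob [204.5 224.5] 6 [0.4444 0.1825 0.048 ]
plug [244.  178.3] 7 [0.5833 0.0917 0.055 ]
plug [259.7 180. ] 7 [0.5836 0.0482 0.055 ]
plug [291.3 184. ] 7 [ 0.5827 -0.039   0.055 ]
plug [242.9 188.9] 8 [0.5533 0.0911 0.055 ]
plug [258.3 191. ] 7 [0.5524 0.0486 0.055 ]
plug [274.3 193. ] 7 [0.552  0.0045 0.055 ]
plug [241.  199.7] 7 [0.5227 0.0925 0.055 ]
plug [257.  201.3] 7 [0.5235 0.0487 0.055 ]
plug [273.  203.7] 7 [0.522  0.0048 0.055 ]
plug [289.3 205. ] 7 [ 0.5237 -0.0396  0.055 ]
```

Call:
arm_command(slide=[[0.2,-1,0],[0.2,-1,0],[0.2,-1,0],[0.2,-1,0],[0.2,-1,0],[0.2,-1,0],[0.2,-1,0],[0.2,-1,0]], twist=[0,0,0,0,0,0,0,0])

```text
time: 3.45
position: [0.4692, 0.0118, 0.2029]
orientation: [3.141, -0.001, -0.002]
contact_force: [0.2, 0.9, 0.3]
gripper_width: -0.0004
```

Call:
arm_command(slide=[[0.2,-1,0],[0.13,-1,0],[0,-1,0],[0,-1,0],[0,-1,0],[0,-0.98,0.4],[0,0,0.6],[0,0,0]], twist=[0,0,0,0,0,0,0,0])

```text
time: 4.45
position: [0.4843, 0.3085, 0.1504]
orientation: [3.139, 0.004, -0.001]
contact_force: [-0.2, -1.1, -0.2]
gripper_width: 0.0001
```

Call:
arm_command(slide=[[0,0,0.5],[0,0,0.5],[0,0,0.4],[0,0,0.3],[0,0,0],[0,0,0],[0,0,0],[0,0,0]], twist=[0,0,0,0,0,0,0,0])

```text
time: 5.45
position: [0.486, 0.3097, 0.0681]
orientation: [-3.141, -0.001, -0.001]
contact_force: [-0.0, 0.3, 0.0]
gripper_width: -0.0
```

```bash
python3 - <<'E'
from h import *
p=get_image("side"); crop(p,180,300,110,200,6,"k1.png")
E
```

```text
(no output)
```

View pics/k1.png

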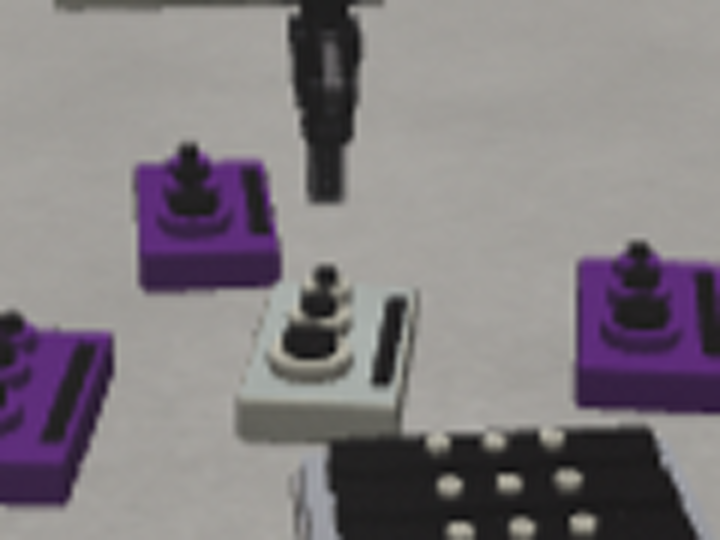

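```bash
python3 - <<'E'
from h import *
p=get_image("side"); 
for P in([.486,.3097,.057],[.486,.3097,.068],[.486,.3108,.048],[.486,.2958,.057]): print(P,((w2p(p,P)-[180,110])*6).round(0))
C=cloud(p)
for v in range(130,160,2):print(v,[C[v,u].round(3).tolist() for u in (233,235)])
state()
p=get_image("top"); crop(p,120,240,150,250,6,"k2.png")
E
```

```text
[0.486, 0.3097, 0.057] [325. 264.]
[0.486, 0.3097, 0.068] [325. 247.]
[0.486, 0.3108, 0.048] [325. 277.]
[0.486, 0.2958, 0.057] [327. 273.]
130 [[0.48, 0.269, 0.162], [0.486, 0.269, 0.162]]
132 [[0.48, 0.281, 0.15], [0.394, -0.839, 0.563]]
134 [[0.482, 0.301, 0.136], [0.489, 0.298, 0.137]]
136 [[0.482, 0.302, 0.128], [0.488, 0.297, 0.13]]
138 [[0.481, 0.294, 0.124], [0.489, 0.299, 0.122]]
140 [[0.481, 0.298, 0.115], [0.488, 0.296, 0.116]]
142 [[0.482, 0.302, 0.106], [0.488, 0.297, 0.108]]
144 [[0.5, 0.549, -0.002], [0.508, 0.533, 0.004]]
146 [[0.498, 0.515, 0.003], [0.506, 0.509, 0.005]]
148 [[0.496, 0.492, 0.003], [0.504, 0.488, 0.005]]
150 [[0.494, 0.474, 0.002], [0.503, 0.475, 0.001]]
152 [[0.493, 0.449, 0.004], [0.501, 0.451, 0.003]]
154 [[0.482, 0.316, 0.054], [0.489, 0.314, 0.055]]
156 [[0.482, 0.312, 0.048], [0.489, 0.31, 0.049]]
158 [[0.479, 0.279, 0.055], [0.488, 0.301, 0.045]]
{'time': 5.55, 'position': [0.4859, 0.3096, 0.0679], 'orientation': [-3.1414, -0.0005, -0.0014], 'contact_force': [-0.0163, 0.2104, 0.0293], 'gripper_width': -0.0}
```

View pics/k2.png

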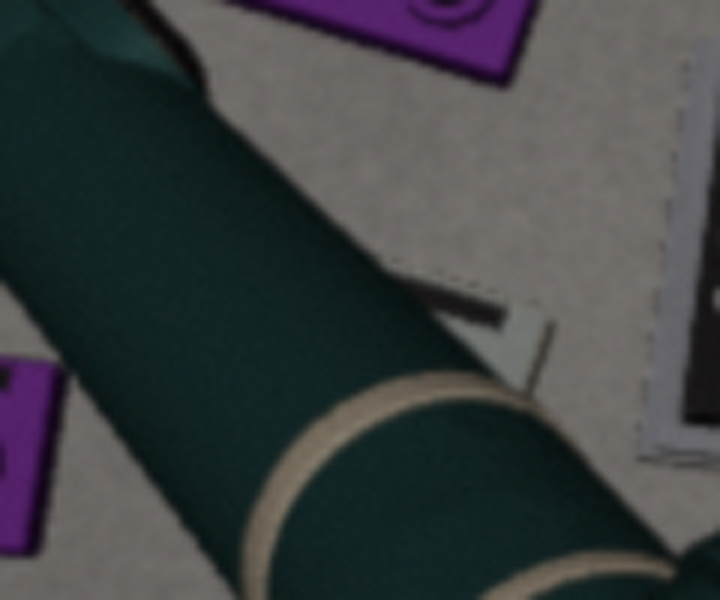

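```bash
python3 - <<'E'
from h import *
o=state(); print(o["joint_pos"].round(4))
p=get_image("side"); crop(p,180,280,60,160,7,"k3.png")
E
```

```text
{'time': 5.6, 'position': [0.4858, 0.3095, 0.0678], 'orientation': [-3.1415, -0.0003, -0.0014], 'contact_force': [0.3251, 0.5596, -0.2644], 'gripper_width': -0.0003}
[-0.3143  0.559  -0.4028  1.8653  0.3012  0.7768 -2.4511]
```

View pics/k3.png

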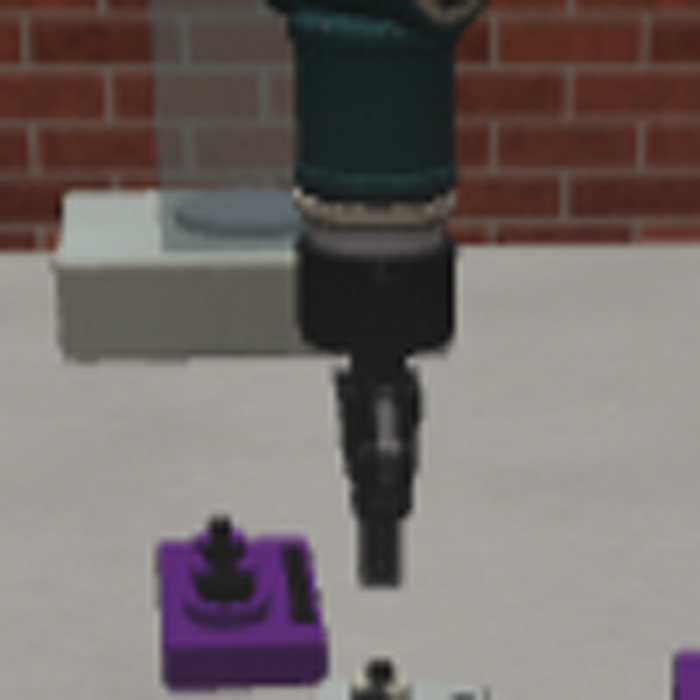

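```bash
python3 - <<'E'
from h import *
p=get_image("side"); C=cloud(p)
for v in range(80,158,3):
    print(v,[(C[v,u].round(3).tolist(),p["frame"][v,u].tolist()) for u in (230,234,238)])
E
```

```text
80 [([0.472, 0.276, 0.323], [36, 37, 27]), ([0.485, 0.276, 0.323], [36, 37, 27]), ([0.497, 0.277, 0.323], [35, 35, 26])]
83 [([0.472, 0.279, 0.314], [37, 38, 27]), ([0.485, 0.275, 0.314], [36, 37, 27]), ([0.498, 0.281, 0.313], [36, 36, 27])]
86 [([0.472, 0.278, 0.304], [45, 45, 31]), ([0.485, 0.276, 0.305], [42, 43, 30]), ([0.498, 0.278, 0.304], [45, 44, 31])]
89 [([0.472, 0.278, 0.295], [68, 73, 78]), ([0.484, 0.275, 0.296], [47, 49, 52]), ([0.497, 0.278, 0.295], [77, 85, 89])]
92 [([0.472, 0.281, 0.285], [46, 50, 53]), ([0.485, 0.279, 0.285], [52, 56, 59]), ([0.498, 0.28, 0.285], [45, 49, 52])]
95 [([0.472, 0.284, 0.275], [84, 85, 87]), ([0.485, 0.281, 0.275], [84, 85, 88]), ([0.498, 0.282, 0.275], [80, 80, 83])]
98 [([0.472, 0.276, 0.267], [28, 27, 28]), ([0.486, 0.299, 0.261], [37, 35, 35]), ([0.497, 0.278, 0.266], [26, 26, 28])]
101 [([0.471, 0.278, 0.257], [28, 27, 29]), ([0.484, 0.277, 0.257], [29, 28, 29]), ([0.497, 0.278, 0.257], [29, 29, 29])]
104 [([0.471, 0.276, 0.248], [28, 27, 28]), ([0.484, 0.274, 0.248], [29, 29, 30]), ([0.497, 0.276, 0.247], [29, 28, 29])]
107 [([0.4
[... 1412 characters left out ...]
 43, 44]), ([0.525, 0.581, 0.003], [157, 162, 164])]
143 [([0.488, 0.546, 0.004], [158, 163, 165]), ([0.485, 0.301, 0.102], [69, 68, 69]), ([0.522, 0.547, 0.003], [155, 159, 162])]
146 [([0.485, 0.515, 0.003], [160, 164, 166]), ([0.502, 0.516, 0.002], [161, 166, 167]), ([0.518, 0.511, 0.004], [157, 161, 163])]
149 [([0.483, 0.486, 0.002], [160, 164, 166]), ([0.499, 0.482, 0.003], [157, 161, 163]), ([0.516, 0.481, 0.003], [158, 163, 164])]
152 [([0.481, 0.453, 0.003], [161, 165, 168]), ([0.497, 0.452, 0.003], [159, 164, 166]), ([0.512, 0.445, 0.005], [161, 166, 168])]
155 [([0.479, 0.427, 0.001], [157, 161, 164]), ([0.486, 0.314, 0.051], [35, 34, 35]), ([0.51, 0.423, 0.002], [157, 161, 163])]
```

The images put the fingertip about 40 mm higher than the reported TCP implies (seen at z≈0.10, expected 0.057). I'll go down gently and let contact force decide.

Call:
arm_command(slide=[[0,-0.02,0.04],[0,0,0.04],[0,0,0.04],[0,0,0.04],[0,0,0],[0,0,0],[0,0,0],[0,0,0]], twist=[0,0,0,0,0,0,0,0])

```text
time: 6.7
position: [0.4858, 0.3105, 0.0596]
orientation: [-3.142, -0.0, -0.001]
contact_force: [0.5, -0.1, -0.4]
gripper_width: 0.0002
```

```bash
python3 - <<'E'
from h import *
state()
p=get_image("side"); C=cloud(p); print([C[v,234].round(3).tolist() for v in range(138,152,2)])
E
```

```text
{'time': 6.7, 'position': [0.4858, 0.3105, 0.0596], 'orientation': [-3.1416, -0.0001, -0.0014], 'contact_force': [0.476, -0.06, -0.4463], 'gripper_width': 0.0002}
[[0.485, 0.305, 0.12], [0.486, 0.306, 0.112], [0.486, 0.307, 0.104], [0.485, 0.302, 0.098], [0.502, 0.514, 0.003], [0.5, 0.496, 0.001], [0.499, 0.477, 0.001]]
```

Call:
arm_command(slide=[[0,0,0.03],[0,0,0.03],[0,0,0],[0,0,0],[0,0,0],[0,0,0],[0,0,0],[0,0,0]], twist=[0,0,0,0,0,0,0,0])

```text
time: 7.75
position: [0.4857, 0.3105, 0.0566]
orientation: [3.142, -0.0, -0.001]
contact_force: [-1.1, -0.7, -0.7]
gripper_width: -0.0001
```

Call:
arm_command(slide=[[0,0,0.04],[0,0,0.04],[0,0,0],[0,0,0],[0,0,0],[0,0,0],[0,0,0],[0,0,0]], twist=[0,0,0,0,0,0,0,0])

```text
time: 8.75
position: [0.4857, 0.3105, 0.0525]
orientation: [3.142, 0.0, -0.001]
contact_force: [-0.6, -0.4, -0.3]
gripper_width: -0.0001
```

```bash
python3 - <<'E'
from h import *
state()
p=get_image("side"); crop(p,180,300,110,200,6,"k4.png")
E
```

```text
{'time': 8.75, 'position': [0.4857, 0.3105, 0.0525], 'orientation': [3.1416, 0.0, -0.0014], 'contact_force': [-0.6447, -0.3967, -0.2734], 'gripper_width': -0.0001}
```

View pics/k4.png

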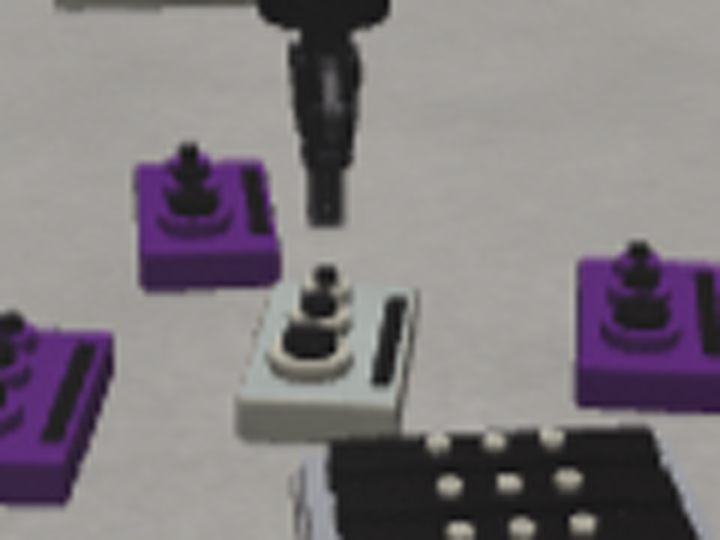

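No contact, and the image still shows a gap of about 40 mm. So the real fingertip sits well above where the reported TCP puts it. I'll continue down in guarded steps.

Call:
arm_command(slide=[[0,0,0.1],[0,0,0.1],[0,0,0.1],[0,0,0.1],[0,0,0.1],[0,0,0],[0,0,0],[0,0,0]], twist=[0,0,0,0,0,0,0,0])

```text
time: 9.8
position: [0.4858, 0.3106, 0.0278]
orientation: [-3.141, -0.0, -0.001]
contact_force: [-0.0, 0.2, 0.1]
gripper_width: 0.0004
```

```bash
python3 - <<'E'
from h import *
state()
p=get_image("side"); crop(p,180,300,110,200,6,"k5.png")
E
```

```text
{'time': 9.8, 'position': [0.4858, 0.3106, 0.0278], 'orientation': [-3.1414, -0.0003, -0.0014], 'contact_force': [-0.0396, 0.1643, 0.0542], 'gripper_width': 0.0004}
```

View pics/k5.png

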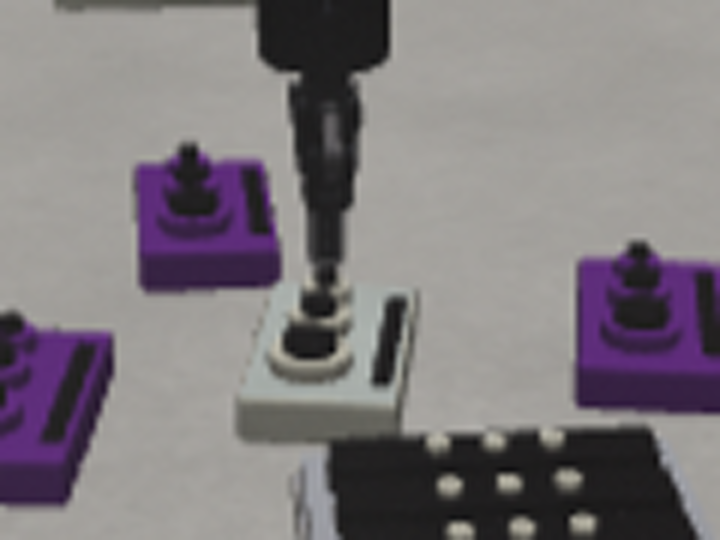

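Call:
arm_command(slide=[[0,0,0.06],[0,0,0.06],[0,0,0.06],[0,0,0.06],[0,0,0],[0,0,0],[0,0,0],[0,0,0]], twist=[0,0,0,0,0,0,0,0])

```text
time: 10.85
position: [0.4859, 0.3106, 0.0172]
orientation: [3.141, -0.001, -0.001]
contact_force: [-3.0, -3.2, 16.1]
gripper_width: 0.0001
```

Call:
arm_command(slide=[[0,0,0.04],[0,0,0.04],[0,0,0],[0,0,0],[0,0,0],[0,0,0],[0,0,0],[0,0,0]], twist=[0,0,0,0,0,0,0,0])

```text
time: 11.85
position: [0.4861, 0.3107, 0.0166]
orientation: [3.14, -0.002, -0.001]
contact_force: [-11.7, -9.6, 43.4]
gripper_width: 0.0001
```

```bash
python3 - <<'E'
from h import *
state()
p=get_image("side"); crop(p,180,300,110,200,6,"k6.png")
E
```

```text
{'time': 11.85, 'position': [0.4861, 0.3107, 0.0166], 'orientation': [3.1399, -0.0022, -0.0013], 'contact_force': [-11.7157, -9.648, 43.4185], 'gripper_width': 0.0001}
```

View pics/k6.png

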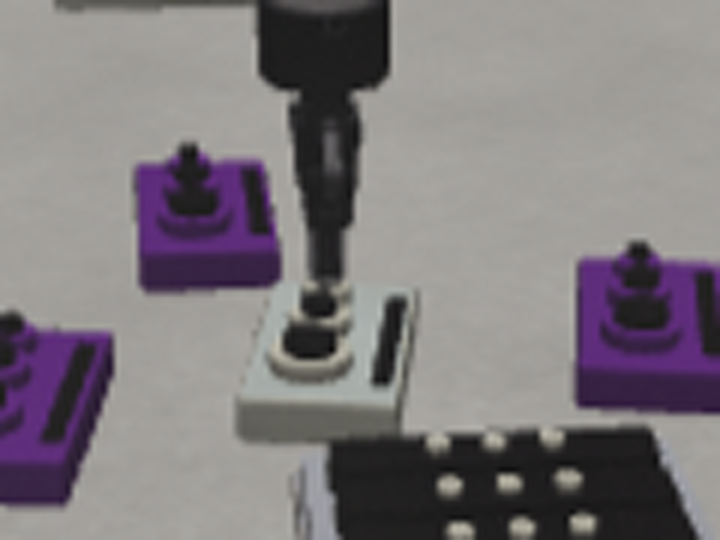

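Contact came at a reported z of about 0.0172, with 16 N and then 43 N, and the key looks fully down in the image. So the fingertip is about 24.5 mm above the reported TCP rather than 11 mm below it. I'll retract and re-check the press.

Call:
arm_command(slide=[[0,0,-0.3],[0,0,-1],[0,0,-1],[0,0,-1],[0,1,-0.5],[0,1,0],[0,1,0],[0,1,0]], twist=[0,0,0,0,0,0,0,0], grip=-1)

```text
time: 12.9
position: [0.4851, 0.1088, 0.2013]
orientation: [3.142, 0.0, -0.001]
contact_force: [0.7, 0.0, -0.0]
gripper_width: 0.0855
```

```bash
cat > pr.py <<'E'
from h import *
def look(tag,zs=0.0):
    o=state()
    p=get_image("top"); C=cloud(p)
    p2=get_image("side"); C2=cloud(p2)
    crop(p,340,440,180,270,7,f"pt{tag}.png"); crop(p2,220,320,240,330,7,f"ps{tag}.png")
    for n,q,c in(("top",p,C),("side",p2,C2)):
        for r in regions_of("press",q)[:2]:
            m=r["pixels"]; X=c[m&(q["depth"]>0)]
            zt=np.percentile(X[:,2],97); t=X[X[:,2]>zt-.008]; rc=cv2.minAreaRect(t[:,:2].astype(np.float32)*1000)
            print(n,"press",round(r["confidence"],2),"zt",zt.round(4),"top",np.round(rc[0],1),np.round(rc[1],1),round(rc[2],1),t[:,:2].mean(0).round(4))
            b=X[(X[:,2]<zt-.045)]
            if len(b)>10:
                rc=cv2.minAreaRect(b[:,:2].astype(np.float32)*1000); print("   lower",np.round(rc[0],1),np.round(rc[1],1),round(rc[2],1))
        for r in mark_of("press",q)[:1]+mark_of("pad",q)[:1]:
            uv=np.array(r["point"])*[512,384]; print("  mark",round(r["confidence"],2),onz(q,*uv,.006).round(4))
    return p,p2
if __name__=="__main__":
    import sys; look(sys.argv[1])
E
python3 pr.py a
```

```text
{'time': 12.9, 'position': [0.4851, 0.1088, 0.2013], 'orientation': [3.1415, 0.0001, -0.0013], 'contact_force': [0.7065, 0.0396, -0.0339], 'gripper_width': 0.0855}
top press 0.52 zt 0.0905 top [ 512.7 -303.3] [23.9 23.7] 83.4 [ 0.5125 -0.3026]
   lower [ 515.7 -305.2] [33.6 75.4] 86.2
  mark 0.65 [ 0.5125 -0.3063  0.006 ]
  mark 0.92 [ 0.511  -0.3128  0.006 ]
side press 0.84 zt 0.0897 top [ 511.8 -302.3] [24.1 22.4] 80.0 [ 0.5119 -0.3053]
   lower [ 513.7 -278.9] [75.8 64.2] 84.6
  mark 0.8 [ 0.5108 -0.2902  0.006 ]
  mark 0.59 [ 0.5059 -0.3048  0.006 ]
```

View pics/pta.png

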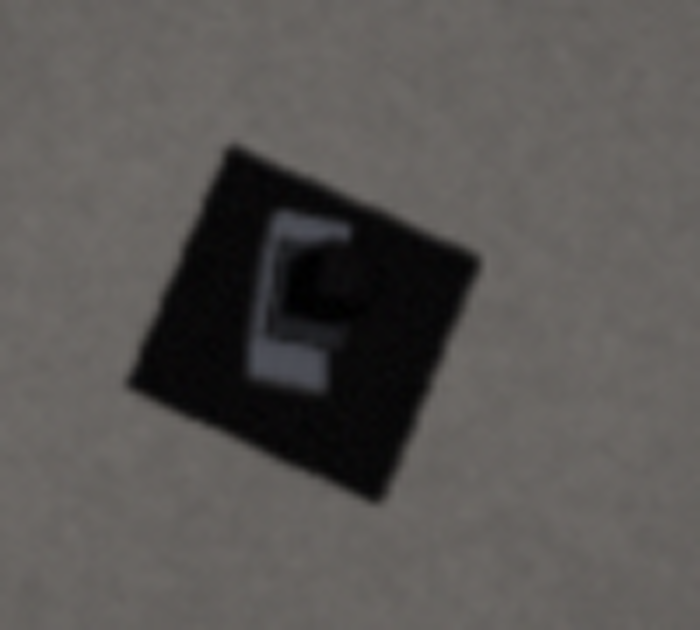

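View pics/psa.png

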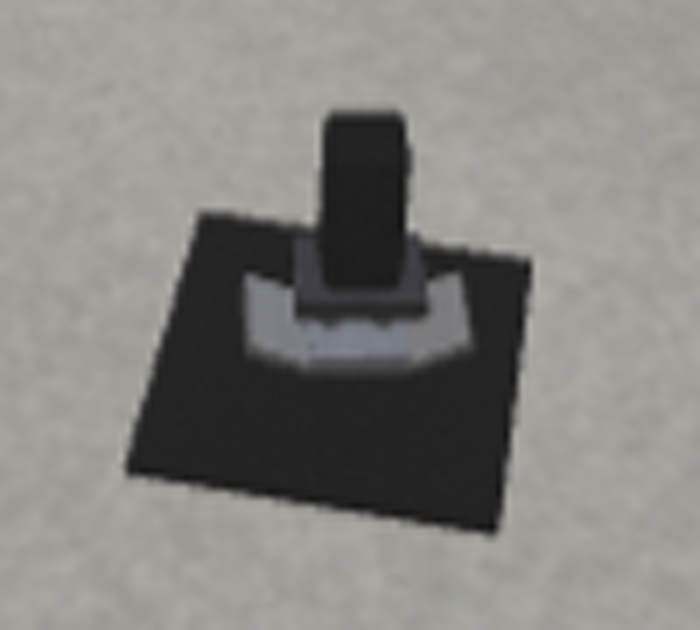

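```bash
python3 - <<'E'
from h import *
p=get_image("top")
f=lambda u,v,z:onz(p,340+(u+.5)/7-.5,180+(v+.5)/7-.5,z)
a=f(275,212,.02);b=f(245,378,.02); d=a-b; print("shoe edge",a,b,np.linalg.norm(d),np.degrees(np.arctan2(d[1],d[0])))
c=f(350,225,.02); d=a-c;print("nose",np.linalg.norm(d),np.degrees(np.arctan2(d[1],d[0]))-90)
cs=np.array([f(*q,.006) for q in((232,147),(480,260),(380,502),(128,383))]); print(cs.round(4),cs.mean(0))
for i in range(4): 
    e=cs[(i+1)%4]-cs[i]; print(np.linalg.norm(e),np.degrees(np.arctan2(e[1],e[0])))
s=get_image("side"); g=lambda u,v,z:onz(s,220+(u+.5)/7-.5,240+(v+.5)/7-.5,z)
d=g(412,370,.006)-g(308,365,.006);print("sole side",np.linalg.norm(d),np.degrees(np.arctan2(d[1],d[0])))
d=g(475,352,.012)-g(245,352,.012);print("sole side",np.linalg.norm(d),np.degrees(np.arctan2(d[1],d[0])))
cs=np.array([g(*q,.006) for q in((200,213),(530,260),(497,533),(127,474))]); print(cs.mean(0))
print(get_obs()["joint_pos"].round(2))
E
```

```text
shoe edge [ 0.54659457 -0.29100582  0.02      ] [ 0.47876915 -0.28338101  0.02      ] 0.0682526577262972 -6.414160270930608
nose 0.030012657731425234 -3.274643760674252
[[ 0.5742 -0.2757  0.006 ]
 [ 0.5398 -0.3775  0.006 ]
 [ 0.4381 -0.343   0.006 ]
 [ 0.4735 -0.2407  0.006 ]] [ 0.50639909 -0.30921514  0.006     ]
0.10750604469934716 -108.68105417949258
0.1073558354771157 161.2505600243275
0.10820944786701057 70.91610324540476
0.10659817480140331 -19.126567254088503
sole side 0.03187100856007974 -10.332251730981529
sole side 0.07036842724602534 -6.638624880001471
[ 0.50668386 -0.30795405  0.006     ]
[ 0.07  0.25 -0.42  1.95  0.12  0.97 -1.98]
```

Call:
arm_command(slide=[[0.1,1,0],[0.1,1,0],[0.1,1,0],[0.1,1,0],[0.1,1,0],[0.04,1,0],[0,1,0],[0,1,0]], twist=[0,0,0,0,0,0,0,0])

```text
time: 14.4
position: [0.5124, -0.2904, 0.2015]
orientation: [-3.141, -0.0, 0.0]
contact_force: [0.5, -0.3, -0.7]
gripper_width: 0.0855
```

Call:
arm_command(slide=[[0,0.2,0],[0,0,0.5],[0,0,0.5],[0,0,0.5],[0,0,0.5],[0,0,0],[0,0,0],[0,0,0]], twist=[0,0,0,0,0,0.69,0,0])

```text
time: 15.4
position: [0.5126, -0.2987, 0.1019]
orientation: [-3.142, -0.001, -0.095]
contact_force: [-0.6, -0.2, -0.2]
gripper_width: 0.0851
```

```bash
python3 - <<'E'
from h import *
o=state(); print(o["joint_pos"].round(2))
p2=get_image("side"); crop(p2,220,330,200,320,5,"g1.png"); C=cloud(p2)
m=(p2["depth"]>0)&(C[...,0]>.43)&(C[...,0]<.6)&(abs(C[...,1]+.3)<.09)&(C[...,2]>.095)&(C[...,2]<.25)
print(np.percentile(C[m][:,2],[0,1,5,50]))
low=C[m&(C[...,2]<.13)]; print(low[:,:2].min(0),low[:,:2].max(0))
E
```

```text
{'time': 15.4, 'position': [0.5126, -0.2987, 0.1019], 'orientation': [-3.1416, -0.0007, -0.0948], 'contact_force': [-0.6281, -0.1757, -0.1872], 'gripper_width': 0.0851}
[ 0.59  0.5  -0.15  1.82  0.1   0.83 -1.28]
[0.14679519 0.14802659 0.15751812 0.22379073]Traceback (most recent call last):
  File "<stdin>", line 6, in <module>
    return umr_minimum(a, axis, None, out, keepdims, initial, where)
ValueError: zero-size array to reduction operation minimum which has no identity
```

View pics/g1.png

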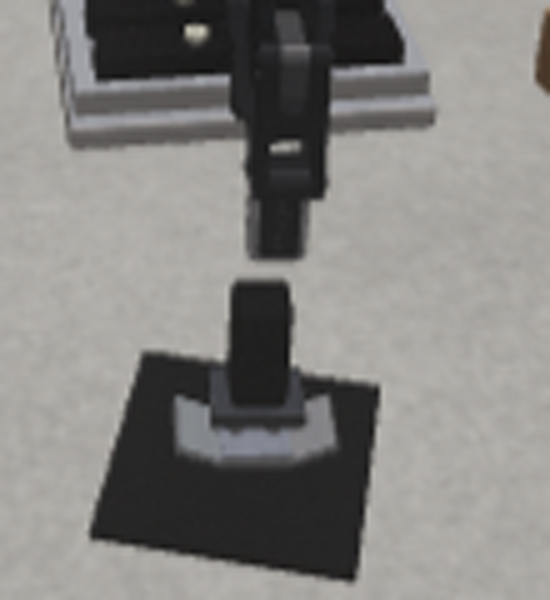

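Call:
arm_command(slide=[[-0.01,0.08,0],[0,0,0.3],[0,0,0.4],[0,0,0.4],[0,0,0.3],[0,0,0.2],[0,0,0.08],[0,0,0]], twist=[0,0,0,0,0,0,0,0])

```text
time: 16.45
position: [0.5111, -0.3035, 0.0176]
orientation: [3.141, -0.0, -0.098]
contact_force: [0.2, -0.5, 0.1]
gripper_width: 0.0854
```

```bash
python3 - <<'E'
from h import *
o=state()
p2=get_image("side"); crop(p2,220,330,200,320,5,"g2.png")
E
```

```text
{'time': 16.45, 'position': [0.5111, -0.3035, 0.0176], 'orientation': [3.1415, -0.0001, -0.0977], 'contact_force': [0.1825, -0.5275, 0.0731], 'gripper_width': 0.0854}
```

View pics/g2.png

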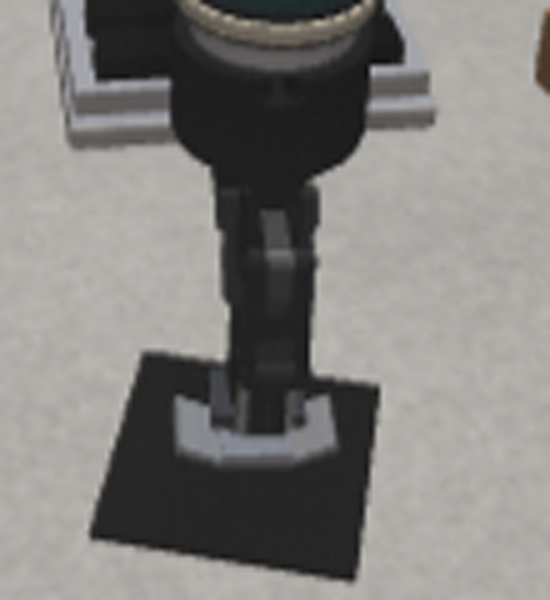

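```bash
python3 - <<'E'
from h import *
p2=get_image("side"); C=cloud(p2)
for y in(-.346,-.36):
  for z in(.04,.05,.06): print(y,z,((w2p(p2,[.507,y,z])-[220,200])*5).round(0))
for v in range(270,294,2): print(v,[C[v,u].round(3).tolist() for u in (272,274)])
E
```

```text
-0.346 0.04 [260. 465.]
-0.346 0.05 [261. 447.]
-0.346 0.06 [262. 428.]
-0.36 0.04 [266. 491.]
-0.36 0.05 [267. 473.]
-0.36 0.06 [268. 454.]
270 [[0.501, -0.362, 0.117], [0.504, -0.364, 0.118]]
272 [[0.499, -0.37, 0.118], [0.503, -0.369, 0.117]]
274 [[0.499, -0.373, 0.116], [0.503, -0.373, 0.116]]
276 [[0.499, -0.374, 0.113], [0.502, -0.374, 0.113]]
278 [[0.503, -0.356, 0.09], [0.507, -0.355, 0.088]]
280 [[0.503, -0.358, 0.087], [0.507, -0.356, 0.085]]
282 [[0.504, -0.355, 0.079], [0.507, -0.358, 0.082]]
284 [[0.504, -0.354, 0.073], [0.508, -0.356, 0.074]]
286 [[0.504, -0.357, 0.07], [0.508, -0.356, 0.069]]
288 [[0.515, -0.308, 0.015], [0.519, -0.309, 0.015]]
290 [[0.514, -0.315, 0.016], [0.519, -0.313, 0.014]]
292 [[0.515, -0.313, 0.008], [0.518, -0.316, 0.01]]
```

```bash
python3 - <<'E'
import cv2,numpy as np
for n in("k5","k6"):
    g=cv2.imread(f"pics/{n}.png",0); print(n)
    for x in(309,315,321,327,333,339,345): print(x,[int(g[y,x]) for y in range(231,321,6)])
print(list(range(231,321,6)))
E
```

```text
k5
309 [76, 76, 76, 76, 90, 115, 153, 160, 171, 168, 101, 42, 30, 31, 53]
315 [50, 50, 51, 50, 50, 64, 93, 83, 86, 115, 78, 38, 31, 30, 34]
321 [34, 34, 34, 34, 36, 58, 54, 38, 33, 50, 55, 40, 33, 31, 36]
327 [36, 35, 39, 36, 34, 55, 46, 34, 30, 50, 60, 41, 33, 30, 41]
333 [34, 34, 34, 34, 34, 57, 51, 40, 38, 84, 123, 71, 34, 39, 88]
339 [55, 56, 55, 54, 55, 79, 131, 132, 130, 133, 143, 105, 104, 130, 166]
345 [121, 121, 122, 123, 125, 140, 158, 164, 170, 169, 126, 93, 119, 164, 170]
k6
309 [71, 90, 93, 95, 94, 93, 94, 112, 125, 160, 102, 42, 30, 32, 52]
315 [45, 50, 49, 51, 54, 53, 52, 52, 76, 130, 85, 38, 33, 30, 33]
321 [33, 34, 33, 34, 34, 35, 33, 34, 59, 68, 58, 39, 34, 30, 36]
327 [32, 34, 36, 35, 35, 36, 36, 35, 69, 71, 62, 41, 33, 30, 41]
333 [33, 34, 33, 34, 34, 33, 34, 35, 71, 103, 126, 70, 34, 38, 87]
339 [50, 54, 55, 56, 55, 48, 45, 47, 77, 125, 144, 105, 104, 130, 166]
345 [110, 122, 123, 123, 124, 122, 122, 123, 145, 165, 128, 93, 119, 165, 170]
[231, 237, 243, 249, 255, 261, 267, 273, 279, 285, 291, 297, 303, 309, 315]
```

```bash
python3 - <<'E'
import cv2,numpy as np
a=cv2.imread("pics/k5.png")[200:340,250:400]; b=cv2.imread("pics/k6.png")[200:340,250:400]; c=cv2.imread("pics/k1.png")[200:340,250:400]
cv2.imwrite("pics/kk.png",cv2.resize(np.hstack([c,a,b]),None,fx=1.7,fy=1.7))
E
```

```text
(no output)
```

View pics/kk.png

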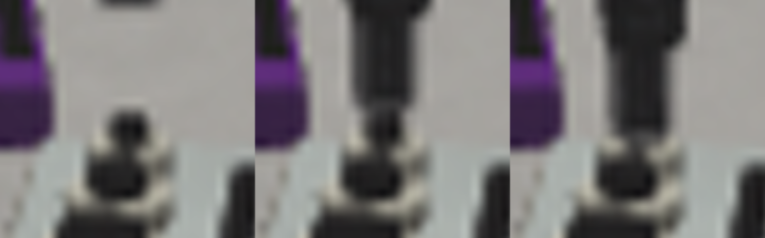

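Force says the small key hit a hard stop, but the images leave about 6 mm of doubt in the fingertip height. I'll settle it with a side-effect-free check: touch the bare bench with the shut fingers.

Call:
arm_command(slide=[[0,0,-0.6],[0,0,-0.8],[0,-0.9,-0.2],[0,-0.9,0],[0,-0.7,0],[0,0,0],[0,0,0],[0,0,0]], twist=[0,0,0,0,0,0,0,0])

```text
time: 17.55
position: [0.523, -0.1807, 0.0977]
orientation: [3.141, -0.0, -0.1]
contact_force: [-0.0, 0.4, -0.8]
gripper_width: 0.0855
```

Call:
arm_command(slide=[[0,0,0],[0,0,0],[0,0,0],[0,0,0.6],[0,0,0.6],[0,0,0.6],[0,0,0],[0,0,0]], twist=[0,0,0,0,0,0,0,0], grip=1)

```text
time: 18.55
position: [0.5239, -0.1792, 0.0084]
orientation: [3.141, -0.001, -0.098]
contact_force: [0.3, -0.3, -0.0]
gripper_width: 0.0003
```

Call:
arm_command(slide=[[0,0,0.2],[0,0,0.2],[0,0,0.1],[0,0,0],[0,0,0],[0,0,0],[0,0,0],[0,0,0]], twist=[0,0,0,0,0,0,0,0])

```text
time: 19.55
position: [0.5233, -0.1791, -0.0173]
orientation: [3.142, -0.0, -0.098]
contact_force: [0.2, -0.2, -0.3]
gripper_width: -0.0003
```

Call:
arm_command(slide=[[0,0,0.04],[0,0,0.04],[0,0,0],[0,0,0],[0,0,0.02],[0,0,0.02],[0,0,0],[0,0,0]], twist=[0,0,0,0,0,0,0,0])

```text
time: 20.55
position: [0.5232, -0.1791, -0.0234]
orientation: [3.142, 0.0, -0.098]
contact_force: [-0.0, -0.1, -0.4]
gripper_width: 0.0002
```

Call:
arm_command(slide=[[0,0,0.02],[0,0,0.02],[0,0,0],[0,0,0],[0,0,0],[0,0,0],[0,0,0],[0,0,0]], twist=[0,0,0,0,0,0,0,0])

```text
time: 21.55
position: [0.5232, -0.1791, -0.0254]
orientation: [3.142, -0.0, -0.098]
contact_force: [0.9, -0.1, 0.0]
gripper_width: -0.0002
```

Call:
arm_command(slide=[[0,0,0.02],[0,0,0.02],[0,0,0],[0,0,0],[0,0,0],[0,0,0],[0,0,0],[0,0,0]], twist=[0,0,0,0,0,0,0,0])

```text
time: 22.55
position: [0.5231, -0.1791, -0.0274]
orientation: [3.142, 0.0, -0.098]
contact_force: [-0.3, -0.2, -0.2]
gripper_width: 0.0003
```

Call:
arm_command(slide=[[0,0,0.02],[0,0,0.02],[0,0,0],[0,0,0],[0,0,0],[0,0,0],[0,0,0],[0,0,0]], twist=[0,0,0,0,0,0,0,0])

```text
time: 23.55
position: [0.5232, -0.1792, -0.0286]
orientation: [3.141, -0.0, -0.098]
contact_force: [-1.6, 0.5, 8.1]
gripper_width: 0.0001
```

Call:
arm_command(slide=[[0,0,0.02],[0,0,0.02],[0,0,0],[0,0,0],[0,0,0],[0,0,0],[0,0,0],[0,0,0]], twist=[0,0,0,0,0,0,0,0])

```text
time: 24.55
position: [0.5232, -0.1792, -0.0287]
orientation: [3.141, 0.0, -0.098]
contact_force: [-7.1, 2.0, 27.3]
gripper_width: 0.0
```

Call:
arm_command(slide=[[0,0,-0.5],[0,0,-1],[0,0,-1],[0,0,-0.5],[0,0,0],[0,0,0],[0,0,0],[0,0,0]], twist=[0,0,0,0,0,0,0,0])

```text
time: 25.55
position: [0.5226, -0.1789, 0.1175]
orientation: [-3.141, 0.002, -0.098]
contact_force: [-0.4, -0.0, 0.4]
gripper_width: -0.0001
```

```bash
python3 - <<'E'
from h import *
state()
for cam in("top","side"):
    ps=[get_image(cam) for _ in range(6)]
    D=np.stack([p["depth"] for p in ps]); D[D==0]=np.nan
    p=dict(ps[0]); p["depth"]=np.nanmedian(D,0); C=cloud(p)
    c,s=np.cos(np.radians(-10.9)),np.sin(np.radians(-10.9))
    X=C[...,0]-.4848;Y=C[...,1]-.2605
    x=c*X+s*Y;y=-s*X+c*Y; z=C[...,2]
    def st(m,n): print(cam,n,m.sum(),np.round(np.nanpercentile(z[m],[10,50,90]),4))
    st((abs(x)<.065)&(abs(y)<.1)&((abs(x)>.05)|(abs(y)>.085))&(z<.02),"bench")
    st((abs(x-.0)<.04)&(abs(y)<.075)&(z<.036)&(z>.02),"deck")
    for n,yy,r in(("s",.05,7),("m",.01,11),("l",-.04,16)):
        R=np.hypot(x+.008,y-yy)*1000
        st(R<r-3,n+" key"); st((R>r+1)&(R<r+5)&(z>.036),n+" rim")
    st((abs(C[...,0]-.4835)<.008)&(abs(C[...,1]-.0477)<.01),"strip2 near end")
    st((abs(C[...,0]-.4835)<.008)&(abs(C[...,1]-.0038)<.01),"strip3 near end")
    st((abs(C[...,0]-.52)<.1)&(abs(C[...,1]+.18)<.03)&(z<.02),"bench right")
E
```

```text
{'time': 25.55, 'position': [0.5226, -0.1789, 0.1175], 'orientation': [-3.1411, 0.002, -0.0976], 'contact_force': [-0.4305, -0.0453, 0.3935], 'gripper_width': -0.0001}
top bench 1088 [-0.0014  0.0002  0.0017]
top deck 1060 [0.0287 0.0302 0.0318]
top s key 6 [0.0513 0.0519 0.0535]
top s rim 29 [0.0404 0.0421 0.0437]
top m key 26 [0.0506 0.052  0.0536]
top m rim 47 [0.0411 0.0422 0.0441]
top l key 71 [0.051  0.0523 0.0539]
top l rim 60 [0.0405 0.0422 0.0435]
top strip2 near end 45 [0.0449 0.0463 0.0475]
top strip3 near end 42 [0.0452 0.046  0.0476]
top bench right 1149 [-0.0015  0.0001  0.0016]
side bench 198 [0.0015 0.0022 0.0028]
side deck 279 [0.0313 0.0322 0.0331]
side s key 6 [0.0448 0.0507 0.0543]
side s rim 9 [0.0397 0.0441 0.0462]
side m key 16 [0.0457 0.0528 0.0545]
side m rim 15 [0.0394 0.0444 0.0451]
side l key 33 [0.0453 0.0535 0.0548]
side l rim 28 [0.0378 0.042  0.0443]
side strip2 near end 22 [0.0472 0.048  0.0483]
side strip3 near end 20 [0.0474 0.0477 0.0482]
side bench right 1214 [0.0012 0.0018 0.0024]
```

That settles it: the bench is touched at a reported z of -0.0286, so the shut tip is at reported z + 0.0286. Multi-frame depth gives key tops at 0.052, so a full press is 0.046. The small key stopped at 0.0456, which is fully down. Now the press.

Call:
arm_command(slide=[[0,0.8,0],[0,0.8,0],[0,0.7,0],[0,0.2,0],[0,0,0],[0,0,0],[0,0,0],[0,0,0]], twist=[0,0,0,0,0,0,0,0], grip=-1)

```text
time: 27.15
position: [0.5113, -0.3026, 0.1187]
orientation: [-3.141, -0.0, -0.096]
contact_force: [-1.0, -0.8, 0.4]
gripper_width: 0.0853
```

```bash
python3 pr.py b
```

```text
{'time': 27.15, 'position': [0.5113, -0.3026, 0.1187], 'orientation': [-3.1414, -0.0, -0.0964], 'contact_force': [-1.0142, -0.8004, 0.3865], 'gripper_width': 0.0853}
top press 0.74 zt 0.0912 top [ 513.  -303.7] [24.7 23.5] 84.6 [ 0.5125 -0.3031]
   lower [ 513.9 -308.2] [43.1 69.8] 59.0
  mark 0.85 [ 0.5118 -0.2937  0.006 ]
  mark 0.57 [ 0.5004 -0.3146  0.006 ]
side press 0.63 zt 0.0898 top [ 511.3 -302.1] [21.4 21.8] 0.0 [ 0.5113 -0.3052]
   lower [ 516.3 -279.4] [76.4 67.4] 82.0
  mark 0.76 [ 0.5094 -0.2979  0.006 ]
  mark 0.63 [ 0.5022 -0.3096  0.006 ]
```

View pics/psb.png

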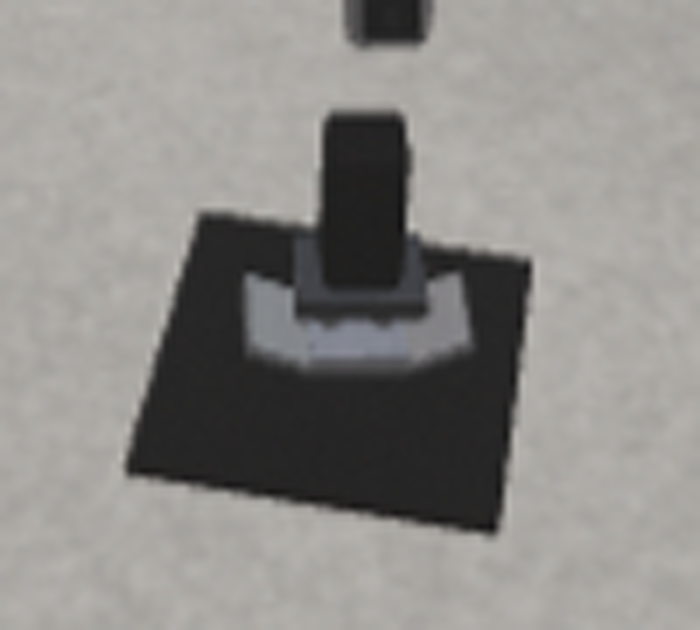

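The press is unmoved at (0.512, -0.303). Descending and gripping.

Call:
arm_command(slide=[[0.01,0.02,0.5],[0,0,0.5],[0,0,0.4],[0,0,0.3],[0,0,0.25],[0,0,0.15],[0,0,0],[0,0,0]], twist=[0,0,0,0,0,0,0,0])

```text
time: 28.55
position: [0.5118, -0.3047, 0.0141]
orientation: [3.141, -0.001, -0.098]
contact_force: [-0.2, -0.8, 0.1]
gripper_width: 0.0855
```

Call:
arm_command(slide=[[0,0,0],[0,0,0],[0,0,0],[0,0,0],[0,0,0],[0,0,0],[0,0,0],[0,0,0]], twist=[0,0,0,0,0,0,0,0], grip=1, grip_force=60)

```text
time: 29.55
position: [0.5113, -0.3044, 0.0135]
orientation: [-3.141, 0.0, -0.098]
contact_force: [0.5, 0.6, -0.9]
gripper_width: 0.0235
```

```bash
python3 - <<'E'
from h import *
o=state()
p2=get_image("side"); crop(p2,220,330,200,320,5,"g3.png")
E
```

```text
{'time': 29.55, 'position': [0.5113, -0.3044, 0.0135], 'orientation': [-3.1414, 0.0002, -0.0977], 'contact_force': [0.4733, 0.6095, -0.8686], 'gripper_width': 0.0235}
```

View pics/g3.png

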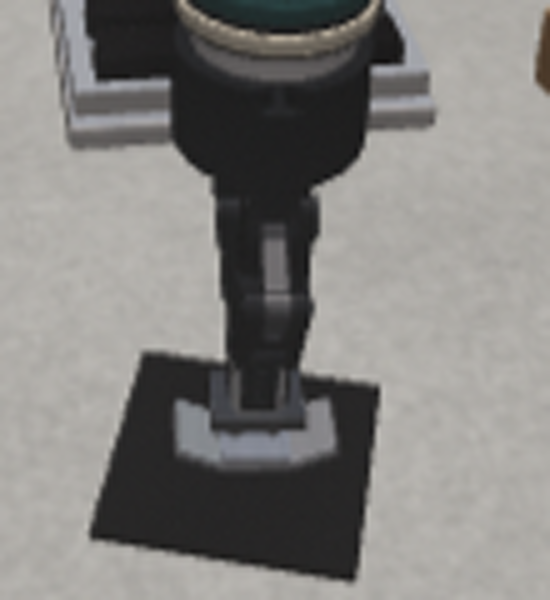

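Gripped at width 0.0235; sole height = reported z - 0.0075. Lifting, squaring to the strips and carrying the press towards strip 1.

Call:
arm_command(slide=[[0,0,-0.2],[0,0,-0.5],[0,0,-0.6],[0,0,-0.7],[0,0,-0.7],[0,0,0],[0,0,0],[0,0,0]], twist=[0,0,0,0,0,-0.35,-0.35,0])

```text
time: 30.6
position: [0.5112, -0.3047, 0.149]
orientation: [3.141, -0.0, -0.001]
contact_force: [1.2, -0.1, -2.9]
gripper_width: 0.0232
```

Call:
arm_command(slide=[[-0.1,-0.6,0],[-0.1,-0.6,0],[-0.1,-0.6,0],[-0.1,-0.6,0],[-0.07,-0.6,0],[0,-0.6,0],[0,-0.6,0],[0,-0.5,0]], twist=[0,0,0,0,0,0,0,0])

```text
time: 31.6
position: [0.4878, -0.0684, 0.1488]
orientation: [3.141, -0.0, -0.0]
contact_force: [-0.4, 0.5, -2.1]
gripper_width: 0.023
```

```bash
python3 - <<'E'
from h import *
o=state(); print(o["joint_pos"].round(2))
p=get_image("side"); cv2.imwrite("pics/s1.png",p["frame"]); crop(p,210,320,100,220,5,"s1c.png")
E
```

```text
{'time': 31.6, 'position': [0.4878, -0.0684, 0.1488], 'orientation': [3.1415, -0.0003, -0.0005], 'contact_force': [-0.3738, 0.4806, -2.1299], 'gripper_width': 0.023}
[ 0.31  0.29 -0.28  2.02  0.11  0.85 -1.6 ]
```

View pics/s1c.png

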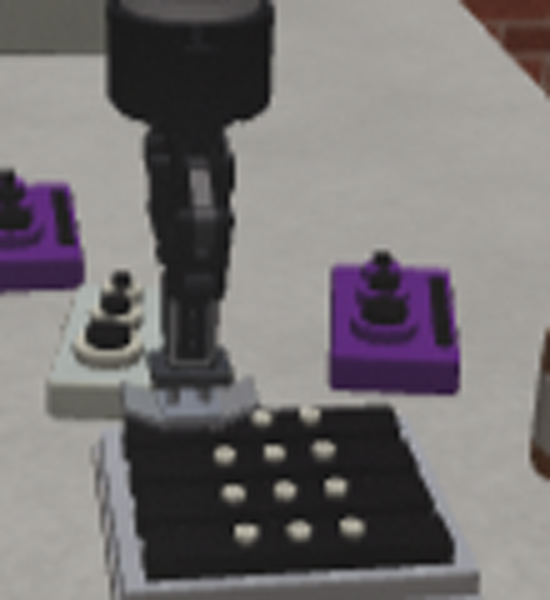

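```bash
python3 - <<'E'
from h import *
p=get_image("side"); C=cloud(p)
for x in(.453,.473,.488,.503,.523): print(x,((w2p(p,[x,-.0834,.1413])-[210,100])*5).round(0))
crop(p,225,270,160,195,14,"s1d.png")
r=regions_of("press",p)
for q in r[:1]:
    m=q["pixels"]&(p["depth"]>0)&(C[...,2]<.19)&(abs(C[...,1]+.07)<.04); X=C[m]; print(X.min(0),X.max(0),X.mean(0)); 
    low=X[X[:,2]<.175]; print(np.percentile(low[:,0],[0,2,98,100]),np.percentile(low[:,2],[0,2,98]))
E
```

```text
0.453 [119. 434.]
0.473 [159. 432.]
0.488 [189. 431.]
0.503 [219. 429.]
0.523 [258. 428.]
[ 0.45497674 -0.08000192  0.14513254] [ 0.52150343 -0.0465542   0.17897904] [ 0.48856528 -0.06816587  0.15762648]
[0.45497674 0.4573057  0.5197836  0.52150343] [0.14513254 0.14601347 0.17392868]
```

View pics/s1d.png

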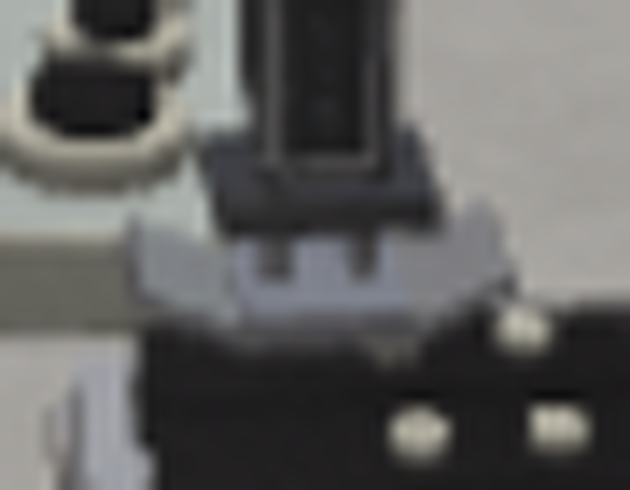

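Call:
arm_command(slide=[[0,-0.7,0],[0,-0.7,0],[0,-0.7,0],[0,-0.7,0],[0,-0.42,0.3],[0,0,0.6],[0,0,0.5],[0,0,0.3]], twist=[0,0,0,0,0,0,0,0])

```text
time: 32.75
position: [0.4877, 0.0901, 0.0624]
orientation: [3.141, 0.001, -0.002]
contact_force: [0.1, 0.7, -1.8]
gripper_width: 0.0234
```

Call:
arm_command(slide=[[0,0,0.05],[0,0,0],[0,0,0],[0,0,0],[0,0,0],[0,0,0],[0,0,0],[0,0,0]], twist=[0,0,0,0,0,0,0,0])

```text
time: 33.75
position: [0.4879, 0.0914, 0.061]
orientation: [3.142, 0.0, -0.0]
contact_force: [0.1, 0.1, -1.4]
gripper_width: 0.0234
```

```bash
python3 - <<'E'
from h import *
o=state()
p=get_image("side"); crop(p,220,310,130,220,6,"s2c.png")
E
```

```text
{'time': 33.75, 'position': [0.4879, 0.0914, 0.061], 'orientation': [3.1416, 0.0, -0.0], 'contact_force': [0.1157, 0.0839, -1.4124], 'gripper_width': 0.0234}
```

View pics/s2c.png

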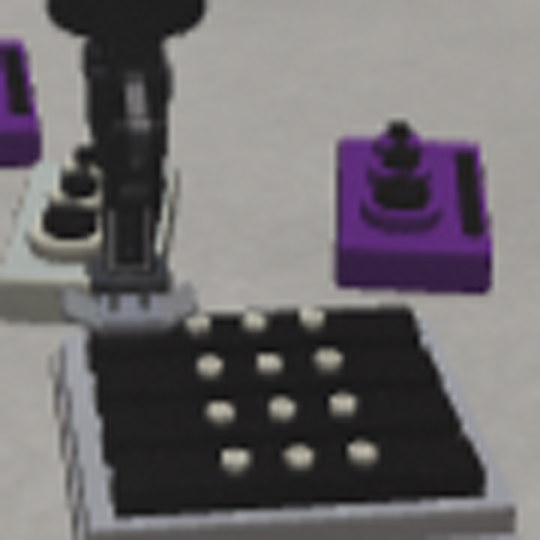

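Call:
arm_command(slide=[[0,0,0.03],[0,0,0.03],[0,0,0.03],[0,0,0.03],[0,0,0.03],[0,0,0],[0,0,0],[0,0,0]], twist=[0,0,0,0,0,0,0,0])

```text
time: 34.8
position: [0.4879, 0.0914, 0.0535]
orientation: [3.142, 0.0, 0.0]
contact_force: [-0.4, -0.6, -2.6]
gripper_width: 0.023
```

Call:
arm_command(slide=[[0,0,0.02],[0,0,0.02],[0,0,0.02],[0,0,0],[0,0,0],[0,0,0],[0,0,0],[0,0,0]], twist=[0,0,0,0,0,0,0,0])

```text
time: 35.8
position: [0.4879, 0.0915, 0.051]
orientation: [3.141, -0.0, 0.0]
contact_force: [-2.6, 0.4, 5.4]
gripper_width: 0.0233
```

Call:
arm_command(slide=[[0,0,0.02],[0.02,0,0],[0.05,0,0],[0.05,0,0],[0.05,0,0],[0.05,0,0],[0.05,0,0],[0.05,0,0]], twist=[0,0,0,0,0,0,0,0])

```text
time: 36.8
position: [0.5013, 0.0915, 0.0494]
orientation: [3.14, 0.005, 0.0]
contact_force: [-8.4, -0.1, 8.4]
gripper_width: 0.0231
```

Call:
arm_command(slide=[[0.05,0,0],[0.05,0,0],[0.05,0,0],[0.05,0,0],[0.05,0,0],[0.05,0,0],[0.05,0,0],[0.05,0,0]], twist=[0,0,0,0,0,0,0,0])

```text
time: 37.8
position: [0.5225, 0.0917, 0.0498]
orientation: [3.141, 0.003, 0.0]
contact_force: [-4.8, -0.0, 8.2]
gripper_width: 0.0233
```

```bash
python3 - <<'E'
from h import *
o=state()
p=get_image("side"); crop(p,220,310,130,220,6,"s3c.png")
E
```

```text
{'time': 37.8, 'position': [0.5225, 0.0917, 0.0498], 'orientation': [3.141, 0.0027, 0.0004], 'contact_force': [-4.7601, -0.0211, 8.2306], 'gripper_width': 0.0233}
```

View pics/s3c.png

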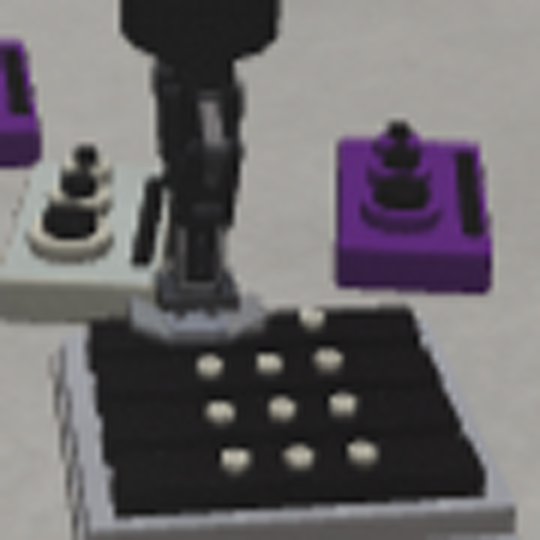

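Call:
arm_command(slide=[[0.05,0,0],[0.05,0,0],[0.05,0,0],[0.05,0,0],[0.05,0,0],[0.05,0,0],[0.05,0,0],[0.05,0,0]], twist=[0,0,0,0,0,0,0,0])

```text
time: 38.85
position: [0.5426, 0.0917, 0.0499]
orientation: [3.141, 0.002, 0.0]
contact_force: [-5.5, 0.1, 8.1]
gripper_width: 0.0231
```

Call:
arm_command(slide=[[0.05,0,0],[0.05,0,0],[0.05,0,0],[0.05,0,0],[0.05,0,0],[0.05,0,0],[0.05,0,0],[0.05,0,0]], twist=[0,0,0,0,0,0,0,0])

```text
time: 39.85
position: [0.5612, 0.0917, 0.0495]
orientation: [3.141, 0.005, 0.001]
contact_force: [-7.6, 0.2, 9.6]
gripper_width: 0.0236
```

Call:
arm_command(slide=[[0.05,0,0],[0.05,0,0],[0.05,0,0],[0.05,0,0],[0.05,0,0],[0.05,0,0],[0.05,0,0],[0.05,0,0]], twist=[0,0,0,0,0,0,0,0])

```text
time: 40.85
position: [0.5826, 0.0918, 0.05]
orientation: [3.141, 0.002, 0.0]
contact_force: [-5.3, -0.4, 8.7]
gripper_width: 0.0232
```

Call:
arm_command(slide=[[0.05,0,0],[0.05,0,0],[0.05,0,0],[0.05,0,0],[0.05,0,0],[0.05,0,0],[0.05,0,0],[0.05,0,0]], twist=[0,0,0,0,0,0,0,0])

```text
time: 41.85
position: [0.6024, 0.0918, 0.0499]
orientation: [3.141, 0.003, 0.0]
contact_force: [-5.4, -1.1, 7.9]
gripper_width: 0.0235
```

Call:
arm_command(slide=[[0.05,0,0],[0.05,0,0],[0.05,0,0],[0.05,0,0],[0.05,0,0],[0.05,0,0],[0.03,0,0],[0,0,0]], twist=[0,0,0,0,0,0,0,0])

```text
time: 42.85
position: [0.6196, 0.092, 0.0501]
orientation: [-3.142, 0.002, 0.0]
contact_force: [-5.7, -0.4, 7.7]
gripper_width: 0.0233
```

```bash
python3 - <<'E'
from h import *
o=state()
p=get_image("side"); crop(p,220,310,130,220,6,"s4c.png")
E
```

```text
{'time': 42.85, 'position': [0.6196, 0.092, 0.0501], 'orientation': [-3.1416, 0.0016, 0.0003], 'contact_force': [-5.6998, -0.3548, 7.6876], 'gripper_width': 0.0233}
```

View pics/s4c.png

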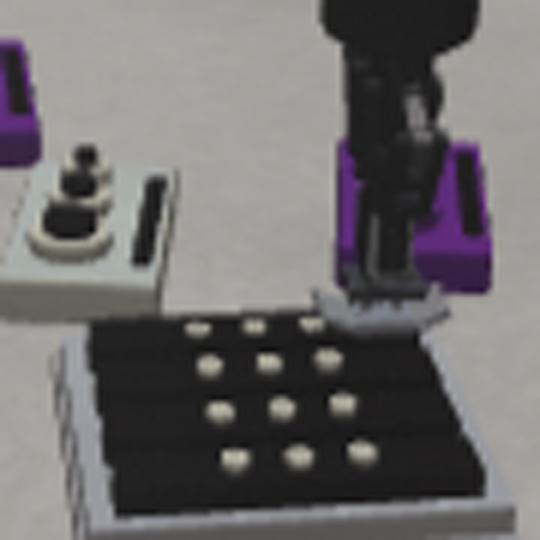

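Strip 1's plugs look down. Lifting and moving back over strip 2's near end.

Call:
arm_command(slide=[[0,0,-0.2],[0,0,-0.48],[-0.4,0.3,0],[-0.5,0.3,0],[-0.5,0.275,0],[-0.5,0,0],[-0.45,0,0],[-0.3,0,0]], twist=[0,0,0,0,0,0,0,0])

```text
time: 43.9
position: [0.487, 0.0475, 0.0835]
orientation: [3.141, 0.0, -0.0]
contact_force: [0.6, -0.8, -1.0]
gripper_width: 0.0236
```

Call:
arm_command(slide=[[0,0,0],[0,0,0.2],[0,0,0.2],[0,0,0.08],[0,0,0],[0,0,0],[0,0,0],[0,0,0]], twist=[0,0,0,0,0,0,0,0])

```text
time: 44.9
position: [0.488, 0.0477, 0.0598]
orientation: [3.142, -0.0, -0.0]
contact_force: [1.2, 0.6, -2.4]
gripper_width: 0.0236
```

```bash
cat > plug.py <<'E'
from h import *
import sys
o=state()
p=get_image("side"); crop(p,220,310,130,220,6,sys.argv[1])
E
python3 plug.py t1.png
```

```text
{'time': 44.9, 'position': [0.488, 0.0477, 0.0598], 'orientation': [3.1415, -0.0005, -0.0], 'contact_force': [1.2001, 0.566, -2.3905], 'gripper_width': 0.0236}
```

View pics/t1.png

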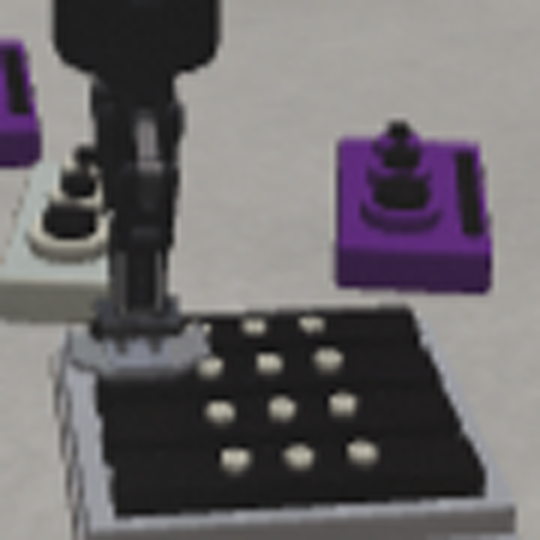

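Call:
arm_command(slide=[[0,0,0.04],[0,0,0.04],[0,0,0.04],[0,0,0.03],[0,0,0.03],[0,0,0.03],[0,0,0],[0,0,0]], twist=[0,0,0,0,0,0,0,0])

```text
time: 45.95
position: [0.4879, 0.0478, 0.0497]
orientation: [3.141, -0.0, 0.0]
contact_force: [-3.4, -0.2, 7.7]
gripper_width: 0.0232
```

Call:
arm_command(slide=[[0.02,0,0],[0.05,0,0],[0.05,0,0],[0.05,0,0],[0.05,0,0],[0.05,0,0],[0.05,0,0],[0.05,0,0]], twist=[0,0,0,0,0,0,0,0])

```text
time: 46.95
position: [0.5048, 0.0478, 0.0493]
orientation: [3.141, 0.003, 0.0]
contact_force: [-4.6, -0.8, 9.6]
gripper_width: 0.0233
```

Call:
arm_command(slide=[[0.05,0,0],[0.05,0,0],[0.05,0,0],[0.05,0,0],[0.05,0,0],[0.05,0,0],[0.05,0,0],[0.05,0,0]], twist=[0,0,0,0,0,0,0,0])

```text
time: 47.95
position: [0.5244, 0.0478, 0.0493]
orientation: [3.141, 0.004, 0.0]
contact_force: [-7.3, -0.6, 8.8]
gripper_width: 0.0235
```

Call:
arm_command(slide=[[0.05,0,0],[0.05,0,0],[0.05,0,0],[0.05,0,0],[0.05,0,0],[0.05,0,0],[0.05,0,0],[0.05,0,0]], twist=[0,0,0,0,0,0,0,0])

```text
time: 48.95
position: [0.5451, 0.0479, 0.0495]
orientation: [3.141, 0.003, 0.0]
contact_force: [-6.0, 0.0, 8.1]
gripper_width: 0.0237
```

Call:
arm_command(slide=[[0.05,0,0],[0.05,0,0],[0.05,0,0],[0.05,0,0],[0.05,0,0],[0.05,0,0],[0.05,0,0],[0.05,0,0]], twist=[0,0,0,0,0,0,0,0])

```text
time: 49.95
position: [0.5644, 0.0479, 0.0493]
orientation: [3.141, 0.004, 0.0]
contact_force: [-5.8, -1.1, 8.4]
gripper_width: 0.023
```

Call:
arm_command(slide=[[0.05,0,0],[0.05,0,0],[0.05,0,0],[0.05,0,0],[0.05,0,0],[0.05,0,0],[0.05,0,0],[0.05,0,0]], twist=[0,0,0,0,0,0,0,0])

```text
time: 50.95
position: [0.5851, 0.0479, 0.0496]
orientation: [3.141, 0.003, 0.0]
contact_force: [-6.2, -0.5, 8.2]
gripper_width: 0.0233
```

Call:
arm_command(slide=[[0.05,0,0],[0.05,0,0],[0.05,0,0],[0.05,0,0],[0.05,0,0],[0.05,0,0],[0.05,0,0],[0.05,0,0]], twist=[0,0,0,0,0,0,0,0])

```text
time: 51.95
position: [0.6051, 0.048, 0.0496]
orientation: [3.141, 0.003, 0.0]
contact_force: [-5.2, 0.6, 8.7]
gripper_width: 0.0236
```

Call:
arm_command(slide=[[0.05,0,0],[0.05,0,0],[0.05,0,0],[0.05,0,0],[0.05,0,0],[0.04,0,0],[0,0,0],[0,0,0]], twist=[0,0,0,0,0,0,0,0])

```text
time: 52.95
position: [0.6202, 0.0481, 0.0498]
orientation: [3.141, 0.001, 0.0]
contact_force: [-5.5, 0.7, 8.3]
gripper_width: 0.0231
```

```bash
python3 plug.py t2.png
```

```text
{'time': 52.95, 'position': [0.6202, 0.0481, 0.0498], 'orientation': [3.1414, 0.0013, 0.0002], 'contact_force': [-5.5453, 0.7026, 8.2864], 'gripper_width': 0.0231}
```

View pics/t2.png

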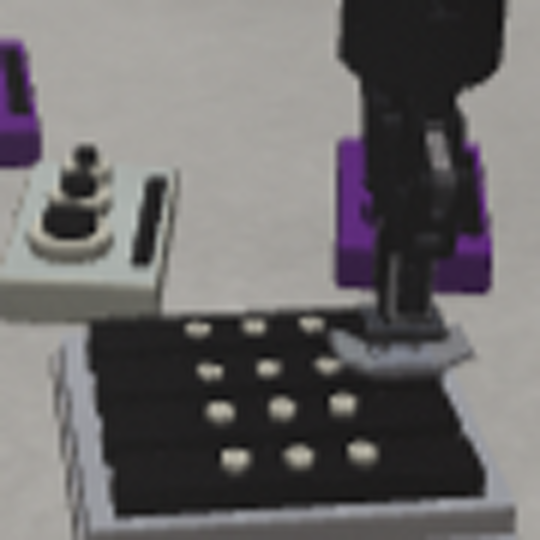

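Call:
arm_command(slide=[[0,0,-0.2],[0,0,-0.48],[-0.4,0.3,0],[-0.5,0.3,0],[-0.5,0.28,0],[-0.5,0,0],[-0.45,0,0],[-0.3,0,0]], twist=[0,0,0,0,0,0,0,0])

```text
time: 54.0
position: [0.4875, 0.0035, 0.0831]
orientation: [3.141, -0.0, 0.0]
contact_force: [-0.2, 0.6, -0.9]
gripper_width: 0.0235
```

Call:
arm_command(slide=[[0,0,0],[0,0,0.2],[0,0,0.2],[0,0,0.08],[0,0,0],[0,0,0],[0,0,0],[0,0,0]], twist=[0,0,0,0,0,0,0,0])

```text
time: 55.0
position: [0.4885, 0.0037, 0.0593]
orientation: [3.142, -0.0, -0.0]
contact_force: [0.1, 0.2, -3.2]
gripper_width: 0.0234
```

```bash
python3 plug.py t3.png
```

```text
{'time': 55.0, 'position': [0.4885, 0.0037, 0.0593], 'orientation': [3.1415, -0.0004, -0.0], 'contact_force': [0.1481, 0.1985, -3.243], 'gripper_width': 0.0234}
```

View pics/t3.png

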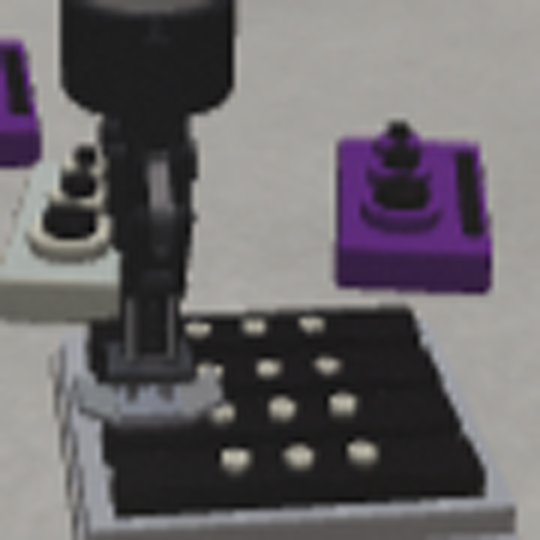

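Call:
arm_command(slide=[[0,0,0.04],[0,0,0.04],[0,0,0.04],[0,0,0.03],[0,0,0.03],[0,0,0.02],[0,0,0],[0,0,0]], twist=[0,0,0,0,0,0,0,0])

```text
time: 56.05
position: [0.4884, 0.0038, 0.0497]
orientation: [3.141, -0.0, 0.0]
contact_force: [-3.6, -0.7, 8.3]
gripper_width: 0.0235
```

Call:
arm_command(slide=[[0.02,0,0],[0.05,0,0],[0.05,0,0],[0.05,0,0],[0.05,0,0],[0.05,0,0],[0.05,0,0],[0.05,0,0]], twist=[0,0,0,0,0,0,0,0])

```text
time: 57.05
position: [0.5055, 0.0037, 0.0494]
orientation: [3.141, 0.003, 0.0]
contact_force: [-6.1, -0.2, 8.9]
gripper_width: 0.0231
```

Call:
arm_command(slide=[[0.05,0,0],[0.05,0,0],[0.05,0,0],[0.05,0,0],[0.05,0,0],[0.05,0,0],[0.05,0,0],[0.05,0,0]], twist=[0,0,0,0,0,0,0,0])

```text
time: 58.05
position: [0.5242, 0.0036, 0.0491]
orientation: [3.141, 0.006, 0.0]
contact_force: [-7.9, 0.1, 10.4]
gripper_width: 0.0232
```

Call:
arm_command(slide=[[0.05,0,0],[0.05,0,0],[0.05,0,0],[0.05,0,0],[0.05,0,0],[0.05,0,0],[0.05,0,0],[0.05,0,0]], twist=[0,0,0,0,0,0,0,0])

```text
time: 59.05
position: [0.5456, 0.0038, 0.0495]
orientation: [3.141, 0.003, 0.0]
contact_force: [-5.4, 0.2, 8.8]
gripper_width: 0.0232
```

Call:
arm_command(slide=[[0.05,0,0],[0.05,0,0],[0.05,0,0],[0.05,0,0],[0.05,0,0],[0.05,0,0],[0.05,0,0],[0.05,0,0]], twist=[0,0,0,0,0,0,0,0])

```text
time: 60.05
position: [0.5653, 0.0037, 0.0495]
orientation: [3.141, 0.003, 0.0]
contact_force: [-6.1, 0.1, 8.7]
gripper_width: 0.0234
```

Call:
arm_command(slide=[[0.05,0,0],[0.05,0,0],[0.05,0,0],[0.05,0,0],[0.05,0,0],[0.05,0,0],[0.05,0,0],[0.05,0,0]], twist=[0,0,0,0,0,0,0,0])

```text
time: 61.05
position: [0.5856, 0.0038, 0.0496]
orientation: [3.141, 0.003, 0.0]
contact_force: [-7.0, 0.4, 8.6]
gripper_width: 0.0233
```

Call:
arm_command(slide=[[0.05,0,0],[0.05,0,0],[0.05,0,0],[0.05,0,0],[0.05,0,0],[0.05,0,0],[0.05,0,0],[0.05,0,0]], twist=[0,0,0,0,0,0,0,0])

```text
time: 62.05
position: [0.6057, 0.0038, 0.0496]
orientation: [3.141, 0.002, 0.0]
contact_force: [-5.7, 0.8, 8.3]
gripper_width: 0.0233
```

Call:
arm_command(slide=[[0.05,0,0],[0.05,0,0],[0.05,0,0],[0.05,0,0],[0.05,0,0],[0.04,0,0],[0,0,0],[0,0,0]], twist=[0,0,0,0,0,0,0,0])

```text
time: 63.05
position: [0.6207, 0.0039, 0.0498]
orientation: [3.141, 0.001, 0.0]
contact_force: [-4.5, -0.1, 8.0]
gripper_width: 0.0232
```

```bash
python3 plug.py t4.png
```

```text
{'time': 63.05, 'position': [0.6207, 0.0039, 0.0498], 'orientation': [3.1413, 0.0014, 0.0001], 'contact_force': [-4.4802, -0.0992, 8.0433], 'gripper_width': 0.0232}
```

View pics/t4.png

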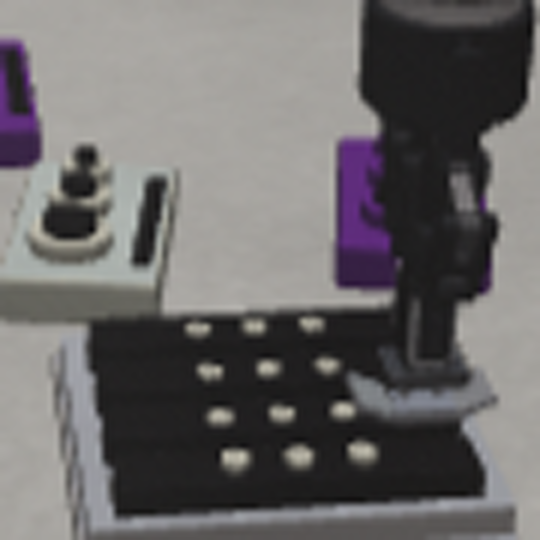

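Call:
arm_command(slide=[[0,0,-0.2],[0,0,-0.48],[-0.4,0.3,0],[-0.5,0.3,0],[-0.5,0.28,0],[-0.5,0,0],[-0.45,0,0],[-0.3,0,0]], twist=[0,0,0,0,0,0,0,0])

```text
time: 64.1
position: [0.488, -0.0405, 0.0831]
orientation: [3.141, 0.0, -0.0]
contact_force: [0.8, 0.2, -1.8]
gripper_width: 0.0236
```

Call:
arm_command(slide=[[0,0,0],[0,0,0.2],[0,0,0.2],[0,0,0.08],[0,0,0],[0,0,0],[0,0,0],[0,0,0]], twist=[0,0,0,0,0,0,0,0])

```text
time: 65.1
position: [0.489, -0.0403, 0.0593]
orientation: [3.141, -0.0, -0.0]
contact_force: [0.6, 0.5, -2.5]
gripper_width: 0.0234
```

```bash
python3 plug.py t5.png
```

```text
{'time': 65.1, 'position': [0.489, -0.0403, 0.0593], 'orientation': [3.1415, -0.0005, -0.0001], 'contact_force': [0.5722, 0.4772, -2.4993], 'gripper_width': 0.0234}
```

View pics/t5.png

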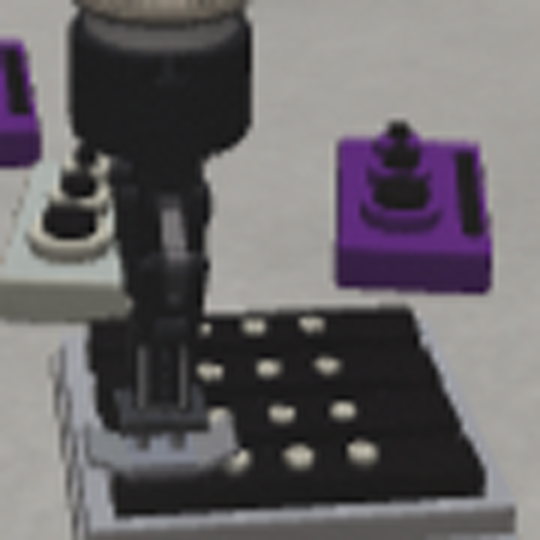

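Call:
arm_command(slide=[[0,0,0.04],[0,0,0.04],[0,0,0.04],[0,0,0.03],[0,0,0.03],[0,0,0.02],[0,0,0],[0,0,0]], twist=[0,0,0,0,0,0,0,0])

```text
time: 66.15
position: [0.4889, -0.0403, 0.0497]
orientation: [3.141, 0.0, 0.0]
contact_force: [-4.2, 0.7, 8.0]
gripper_width: 0.0234
```

Call:
arm_command(slide=[[0.02,0,0],[0.05,0,0],[0.05,0,0],[0.05,0,0],[0.05,0,0],[0.05,0,0],[0.05,0,0],[0.05,0,0]], twist=[0,0,0,0,0,0,0,0])

```text
time: 67.15
position: [0.5061, -0.0404, 0.0494]
orientation: [3.141, 0.003, -0.0]
contact_force: [-5.0, -0.1, 8.4]
gripper_width: 0.0232
```

Call:
arm_command(slide=[[0.05,0,0],[0.05,0,0],[0.05,0,0],[0.05,0,0],[0.05,0,0],[0.05,0,0],[0.05,0,0],[0.05,0,0]], twist=[0,0,0,0,0,0,0,0])

```text
time: 68.15
position: [0.5247, -0.0405, 0.0491]
orientation: [3.141, 0.006, -0.0]
contact_force: [-8.3, 1.0, 9.3]
gripper_width: 0.0233
```

Call:
arm_command(slide=[[0.05,0,0],[0.05,0,0],[0.05,0,0],[0.05,0,0],[0.05,0,0],[0.05,0,0],[0.05,0,0],[0.05,0,0]], twist=[0,0,0,0,0,0,0,0])

```text
time: 69.15
position: [0.5461, -0.0404, 0.0495]
orientation: [3.141, 0.003, -0.0]
contact_force: [-6.3, -0.3, 9.3]
gripper_width: 0.0232
```

Call:
arm_command(slide=[[0.05,0,0],[0.05,0,0],[0.05,0,0],[0.05,0,0],[0.05,0,0],[0.05,0,0],[0.05,0,0],[0.05,0,0]], twist=[0,0,0,0,0,0,0,0])

```text
time: 70.15
position: [0.5658, -0.0404, 0.0494]
orientation: [3.141, 0.003, 0.0]
contact_force: [-5.2, 0.6, 8.8]
gripper_width: 0.0233
```

Call:
arm_command(slide=[[0.05,0,0],[0.05,0,0],[0.05,0,0],[0.05,0,0],[0.05,0,0],[0.05,0,0],[0.05,0,0],[0.05,0,0]], twist=[0,0,0,0,0,0,0,0])

```text
time: 71.15
position: [0.5861, -0.0404, 0.0496]
orientation: [3.141, 0.003, -0.0]
contact_force: [-6.6, -0.2, 8.5]
gripper_width: 0.0233
```

Call:
arm_command(slide=[[0.05,0,0],[0.05,0,0],[0.05,0,0],[0.05,0,0],[0.05,0,0],[0.05,0,0],[0.05,0,0],[0.05,0,0]], twist=[0,0,0,0,0,0,0,0])

```text
time: 72.15
position: [0.6062, -0.0403, 0.0496]
orientation: [3.141, 0.003, -0.0]
contact_force: [-5.7, -0.7, 8.4]
gripper_width: 0.0232
```

Call:
arm_command(slide=[[0.05,0,0],[0.05,0,0],[0.05,0,0],[0.05,0,0],[0.05,0,0],[0.03,0,0],[0,0,0],[0,0,0]], twist=[0,0,0,0,0,0,0,0])

```text
time: 73.15
position: [0.6206, -0.0403, 0.0498]
orientation: [3.141, 0.002, -0.0]
contact_force: [-4.7, 0.5, 8.9]
gripper_width: 0.0236
```

```bash
python3 plug.py t6.png
```

```text
{'time': 73.15, 'position': [0.6206, -0.0403, 0.0498], 'orientation': [3.1412, 0.0017, -0.0001], 'contact_force': [-4.7005, 0.5009, 8.8795], 'gripper_width': 0.0236}
```

View pics/t6.png

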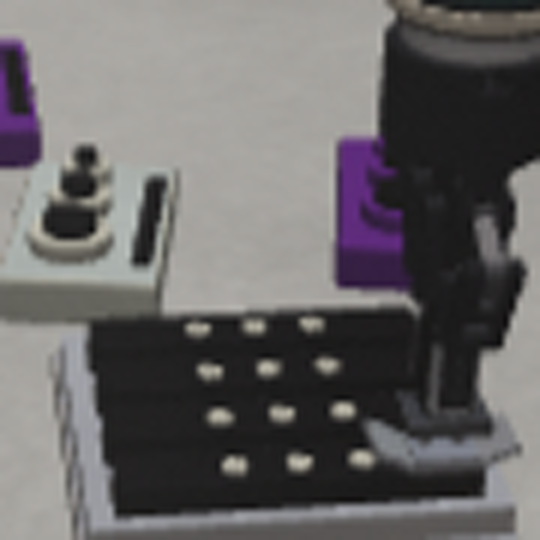

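Stroke 4 is done. Lifting clear towards the pad, then checking all 12 plugs before putting the shoe down.

Call:
arm_command(slide=[[0,0,-0.2],[0,0,-0.6],[0,0,-0.8],[-0.4,0.6,0],[-0.4,0.7,0],[-0.4,0.7,0],[-0.4,0.7,0],[-0.4,0.7,0]], twist=[0,0,0,0,0,0,0,0])

```text
time: 74.2
position: [0.5207, -0.2114, 0.129]
orientation: [3.141, -0.0, 0.0]
contact_force: [-0.1, -0.7, -2.7]
gripper_width: 0.0236
```

Call:
arm_command(slide=[[-0.28,0.7,0],[0,0.7,0],[0,0.5,0],[0,0,0],[0,0,0],[0,0,0],[0,0,0],[0,0,0]], twist=[0,0,0,0,0,0,0,0])

```text
time: 75.2
position: [0.5075, -0.3048, 0.1291]
orientation: [3.142, -0.0, 0.001]
contact_force: [-1.4, 1.1, -2.5]
gripper_width: 0.0229
```

```bash
cat > pv.py <<'E'
from h import *
state()
for cam in("top","side"):
    ps=[get_image(cam) for _ in range(8)]
    D=np.stack([p["depth"] for p in ps]); D[D==0]=np.nan
    p=dict(ps[0]); p["depth"]=np.nanmedian(D,0); C=cloud(p); z=C[...,2]
    for yy in(.0915,.0477,.0038,-.0402):
        out=[]
        for xx in(.483,.5243,.5543,.5843,.626):
            m=np.hypot(C[...,0]-xx,C[...,1]-yy)<.006
            out.append((round(float(np.nanmedian(z[m]))*1000,1),int(m.sum())))
        print(cam,yy,out)
    if cam=="side": crop(p,220,310,150,220,8,"pv.png")
E
python3 pv.py
```

```text
{'time': 75.2, 'position': [0.5075, -0.3048, 0.1291], 'orientation': [3.1416, -0.0001, 0.0007], 'contact_force': [-1.4247, 1.1115, -2.488], 'gripper_width': 0.0229}
top 0.0915 [(46.1, 14), (46.7, 14), (46.5, 14), (46.6, 14), (45.6, 15)]
top 0.0477 [(45.7, 15), (46.4, 15), (46.3, 15), (46.2, 15), (46.0, 14)]
top 0.0038 [(46.4, 15), (46.5, 14), (46.9, 14), (46.6, 14), (46.6, 14)]
top -0.0402 [(45.7, 15), (46.7, 15), (46.9, 14), (46.5, 14), (45.8, 15)]
side 0.0915 [(48.0, 6), (48.4, 7), (nan, 0), (nan, 0), (48.0, 4)]
side 0.0477 [(47.9, 7), (48.3, 7), (nan, 0), (nan, 0), (47.8, 6)]
side 0.0038 [(48.0, 7), (48.0, 8), (nan, 0), (nan, 0), (48.0, 7)]
side -0.0402 [(47.8, 8), (48.0, 8), (nan, 0), (nan, 0), (47.9, 8)]
  return np.nanmean(a, axis, out=out, keepdims=keepdims)
```

View pics/pv.png

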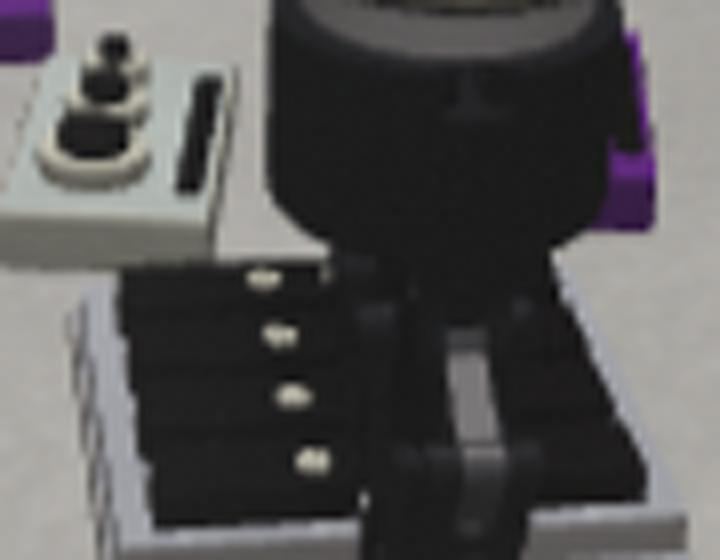

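All 12 plugs read about 0.5 mm above the deck, so they are seated. Lowering the shoe to the pad centre.

Call:
arm_command(slide=[[-0.03,0.08,0.3],[0,0,0.5],[0,0,0.5],[0,0,0.4],[0,0,0.3],[0,0,0.2],[0,0,0.06],[0,0,0]], twist=[0,0,0,0,0,0,0,0])

```text
time: 77.0
position: [0.5062, -0.3095, 0.0164]
orientation: [3.141, -0.0, 0.0]
contact_force: [1.1, -0.4, -2.4]
gripper_width: 0.0232
```

Call:
arm_command(slide=[[0,0,0.02],[0,0,0.01],[0,0,0],[0,0,0],[0,0,0],[0,0,0],[0,0,0],[0,0,0]], twist=[0,0,0,0,0,0,0,0])

```text
time: 78.0
position: [0.5058, -0.3092, 0.0146]
orientation: [3.142, 0.0, 0.0]
contact_force: [0.2, -0.1, -1.0]
gripper_width: 0.0233
```

```bash
python3 - <<'E'
from h import *
state()
p=get_image("side"); crop(p,220,320,200,330,5,"r1.png")
E
```

```text
{'time': 78.0, 'position': [0.5058, -0.3092, 0.0146], 'orientation': [3.1416, 0.0001, 0.0001], 'contact_force': [0.1964, -0.1049, -0.9807], 'gripper_width': 0.0233}
```

View pics/r1.png

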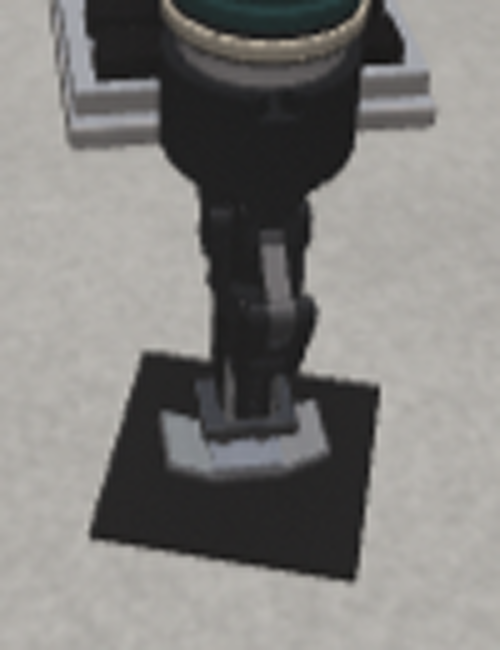

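Call:
arm_command(slide=[[0,0,0.01],[0,0,0],[0,0,0],[0,0,0],[0,0,0],[0,0,0],[0,0,0],[0,0,0]], twist=[0,0,0,0,0,0,0,0])

```text
time: 79.05
position: [0.5058, -0.3093, 0.0141]
orientation: [3.142, 0.0, 0.0]
contact_force: [0.3, 0.1, -2.6]
gripper_width: 0.0235
```

Call:
arm_command(slide=[[0,0,0],[0,0,0],[0,0,0],[0,0,0],[0,0,0],[0,0,0],[0,0,0],[0,0,0]], twist=[0,0,0,0,0,0,0,0], grip=-1)

```text
time: 80.05
position: [0.5058, -0.3092, 0.014]
orientation: [-3.142, 0.0, 0.0]
contact_force: [-0.4, 0.1, -0.2]
gripper_width: 0.0854
```

Call:
arm_command(slide=[[0,0,-0.2],[0,0,-0.5],[0,0,-0.8],[0,0,-0.8],[0,0,-0.7],[0,-0.5,0],[0,-0.5,0],[0,0,0]], twist=[0,0,0,0,0,0,0,0])

```text
time: 81.05
position: [0.5064, -0.2572, 0.165]
orientation: [-3.141, -0.001, 0.004]
contact_force: [0.5, -0.2, 0.4]
gripper_width: 0.0857
```

```bash
python3 pr.py c
```

```text
{'time': 81.05, 'position': [0.5064, -0.2572, 0.165], 'orientation': [-3.1415, -0.001, 0.0036], 'contact_force': [0.5474, -0.2453, 0.358], 'gripper_width': 0.0857}
top press 0.66 zt 0.0899 top [ 506.5 -310.5] [23.9 23.6] 86.1 [ 0.5063 -0.309 ]
   lower [ 508.4 -309.3] [69.4 29.1] 1.6
top press 0.64 zt 0.051 top [553.9 -40.6] [ 31.9 168. ] 89.6 [ 0.5531 -0.0407]
  mark 0.59 [ 0.497  -0.3099  0.006 ]
  mark 0.61 [ 0.5002 -0.3134  0.006 ]
side press 0.72 zt 0.09 top [ 507.5 -308.5] [24.5 24.4] 81.5 [ 0.5063 -0.3109]
   lower [ 505.6 -295.1] [68.8 60.5] 6.6
  mark 0.94 [ 0.5024 -0.3073  0.006 ]
```

View pics/psc.png

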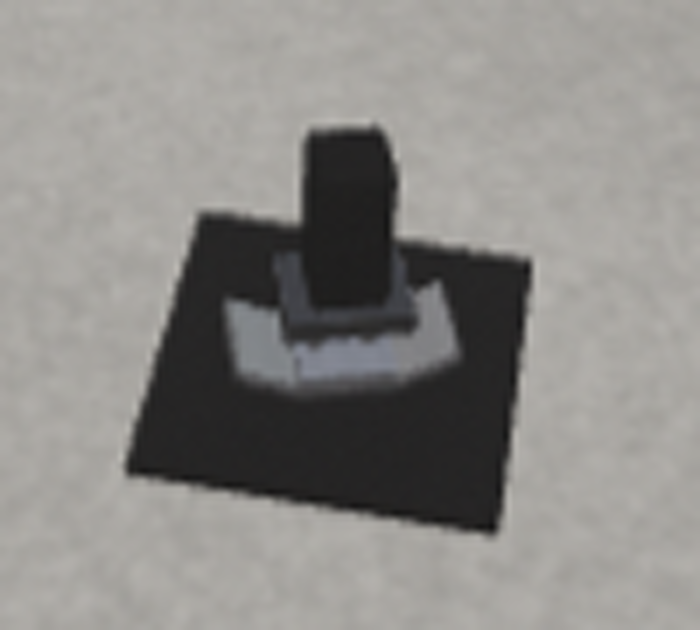

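The shoe stands upright at (0.506, -0.309), in the middle of the pad. Now the medium key at (0.478, 0.2715).

Call:
arm_command(slide=[[-0.1,-0.7,0],[-0.1,-0.7,0],[-0.1,-0.8,0],[-0.1,-0.8,0],[-0.1,-0.8,0],[-0.05,-0.8,0],[0,-0.8,0],[0,-0.8,0]], twist=[0,0,0,0,0,0,0,0], grip=1, grip_force=30)

```text
time: 82.45
position: [0.4785, 0.0517, 0.1642]
orientation: [3.141, -0.0, -0.001]
contact_force: [0.6, 0.4, -1.2]
gripper_width: -0.0002
```

Call:
arm_command(slide=[[0,-0.8,0],[0,-0.8,0],[0,-0.8,0],[0,-0.8,0],[0,-0.8,0],[0,-0.4,0.3],[0,0,0.7],[0,0,0.8]], twist=[0,0,0,0,0,0,0,0])

```text
time: 83.45
position: [0.4791, 0.2711, 0.0735]
orientation: [-3.141, -0.001, 0.0]
contact_force: [0.9, -0.7, -0.5]
gripper_width: -0.0002
```

Call:
arm_command(slide=[[0,0,0.3],[0,0,0.3],[0,0,0],[0,0,0],[0,0,0],[0,0,0],[0,0,0],[0,0,0]], twist=[0,0,0,0,0,0,0,0])

```text
time: 84.45
position: [0.4784, 0.2707, 0.0441]
orientation: [-3.142, -0.0, 0.0]
contact_force: [-0.3, -0.3, 0.7]
gripper_width: 0.0002
```

```bash
python3 - <<'E'
from h import *
state()
p=get_image("side"); crop(p,200,270,110,190,8,"m1.png")
E
```

```text
{'time': 84.45, 'position': [0.4784, 0.2707, 0.0441], 'orientation': [-3.1416, -0.0001, 0.0001], 'contact_force': [-0.3264, -0.2895, 0.6828], 'gripper_width': 0.0002}
```

View pics/m1.png

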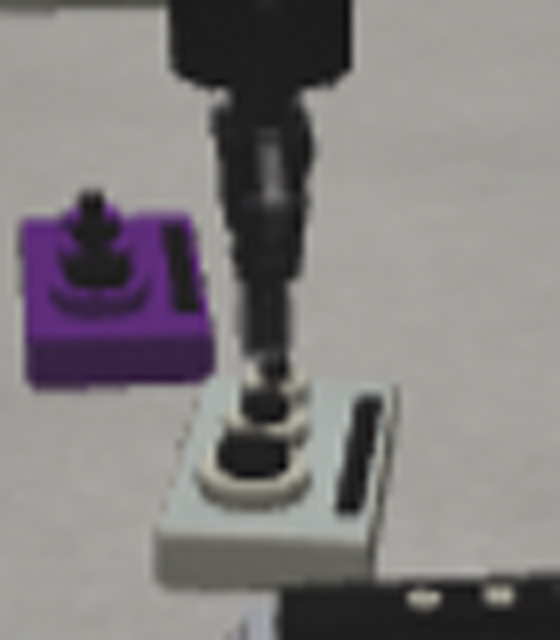

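Call:
arm_command(slide=[[0,0,0.2],[0,0,0.2],[0,0,0],[0,0,0.04],[0,0,0.03],[0,0,0],[0,0,0],[0,0,0]], twist=[0,0,0,0,0,0,0,0])

```text
time: 85.5
position: [0.4783, 0.2707, 0.0207]
orientation: [3.141, -0.0, 0.0]
contact_force: [-2.4, -1.1, 2.6]
gripper_width: 0.0
```

Call:
arm_command(slide=[[0,0,0.03],[0,0,0.03],[0,0,0.02],[0,0,0.02],[0,0,0],[0,0,0],[0,0,0],[0,0,0]], twist=[0,0,0,0,0,0,0,0])

```text
time: 86.5
position: [0.4785, 0.2708, 0.0172]
orientation: [3.141, -0.001, 0.0]
contact_force: [-5.0, -3.7, 19.8]
gripper_width: -0.0
```

The medium key shows the spring phase and then a hard stop at 0.0172 (19.8 N), so it is fully down. Now the large key.

Call:
arm_command(slide=[[0,0,-0.2],[0,0,-0.5],[-0.1,0.5,0],[-0.1,0.46,0],[0,0,0],[0,0,0],[0,0,0.2],[0,0,0.2]], twist=[0,0,0,0,0,0,0,0])

```text
time: 87.5
position: [0.4682, 0.2234, 0.0297]
orientation: [-3.141, 0.0, 0.001]
contact_force: [0.3, 0.3, -0.6]
gripper_width: 0.0002
```

Call:
arm_command(slide=[[0,0,0.1],[0,0,0.04],[0,0,0.04],[0,0,0],[0,0,0],[0,0,0],[0,0,0],[0,0,0]], twist=[0,0,0,0,0,0,0,0])

```text
time: 88.5
position: [0.4684, 0.2228, 0.0216]
orientation: [-3.141, -0.0, -0.0]
contact_force: [-1.1, -0.0, 1.9]
gripper_width: -0.0
```

Call:
arm_command(slide=[[0,0,0.04],[0,0,0.04],[0,0,0.03],[0,0,0.01],[0,0,0],[0,0,0],[0,0,0],[0,0,0]], twist=[0,0,0,0,0,0,0,0])

```text
time: 89.5
position: [0.4686, 0.2228, 0.0171]
orientation: [3.141, -0.001, 0.0]
contact_force: [-6.1, -2.4, 19.4]
gripper_width: 0.0001
```

```bash
python3 - <<'E'
from h import *
state()
p=get_image("side"); crop(p,200,270,110,190,8,"l1.png")
E
```

```text
{'time': 89.5, 'position': [0.4686, 0.2228, 0.0171], 'orientation': [3.1408, -0.0009, 0.0001], 'contact_force': [-6.1461, -2.4181, 19.4361], 'gripper_width': 0.0001}
```

View pics/l1.png

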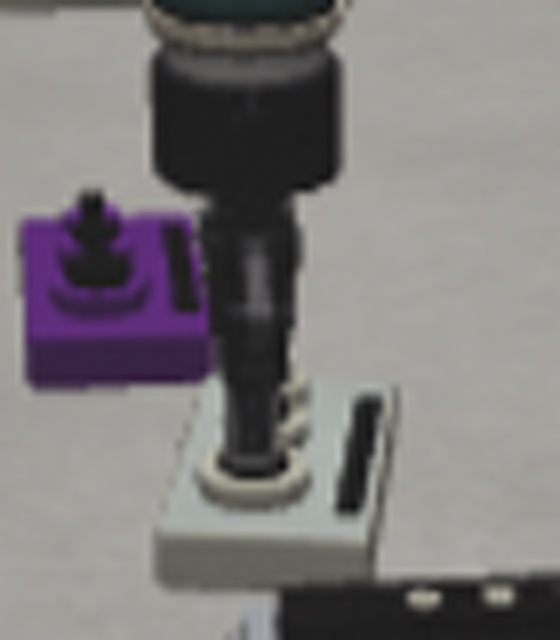

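The large key is fully down. Retracting, then a final check before handing in.

Call:
arm_command(slide=[[0,0,-0.3],[0,0,-1],[0,0,-1],[0,0,-1],[0,0,-0.5],[0,0,0],[0,0,0],[0,0,0]], twist=[0,0,0,0,0,0,0,0])

```text
time: 90.55
position: [0.4677, 0.2222, 0.2041]
orientation: [3.141, 0.002, 0.0]
contact_force: [-1.0, -0.5, -0.3]
gripper_width: -0.0002
```

```bash
python3 pr.py d; python3 pv.py 2>/dev/null; python3 - <<'E'
from h import *
p=get_image("side"); cv2.imwrite("pics/fin.png",p["frame"])
E
```

```text
{'time': 90.55, 'position': [0.4677, 0.2222, 0.2041], 'orientation': [3.1406, 0.0025, 0.0], 'contact_force': [-0.9652, -0.4938, -0.283], 'gripper_width': -0.0002}
top press 0.64 zt 0.0903 top [ 507.2 -310.1] [23.  23.6] 89.7 [ 0.5065 -0.3093]
   lower [ 507.2 -315.2] [68.4 42.4] 4.7
  mark 0.93 [ 0.5131 -0.3039  0.006 ]
  mark 0.83 [ 0.5007 -0.315   0.006 ]
side press 0.79 zt 0.0897 top [ 505.8 -311.5] [21.7 17.9] 2.0 [ 0.5056 -0.3135]
   lower [ 506.2 -288.9] [68.7 68. ] 89.8
  mark 0.79 [ 0.5071 -0.2987  0.006 ]
  mark 0.63 [ 0.5072 -0.3122  0.006 ]
{'time': 90.95, 'position': [0.4683, 0.2227, 0.2054], 'orientation': [3.1415, 0.0003, 0.0001], 'contact_force': [-0.0383, 0.5383, -0.107], 'gripper_width': -0.0005}
top 0.0915 [(46.0, 15), (46.9, 14), (46.1, 15), (45.9, 15), (45.7, 15)]
top 0.0477 [(46.1, 15), (46.5, 14), (46.2, 14), (46.9, 14), (46.0, 16)]
top 0.0038 [(46.3, 15), (46.5, 14), (46.1, 15), (46.3, 15), (45.5, 13)]
top -0.0402 [(45.7, 15), (46.5, 14), (46.1, 14), (46.6, 14), (45.8, 16)]
side 0.0915 [(47.8, 5), (48.4, 7), (48.3, 5), (48.3, 5), (47.8, 6)]
side 0.0477 [(47.8, 8), (48.1, 6), (48.3, 6), (48.3, 6), (47.6, 7)]
side 0.0038 [(47.9, 8), (48.3, 8), (48.7, 8), (48.1, 7), (48.1, 6)]
side -0.0402 [(47.6, 8), (48.0, 8), (48.2, 9), (47.9, 7), (48.0, 8)]
```

View pics/fin.png

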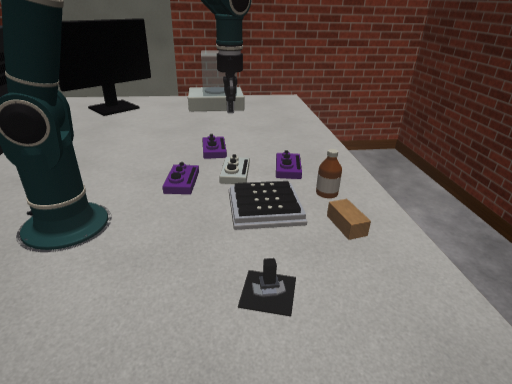

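The final picture shows the shoe upright on its pad at (268,285), all the plugs flush in the tray at (265,200), and the bottle and box where they were.

```bash
python3 -c "
from bench import *
print(finish_job())"
```

```text
the job is handed in; nothing more can be done
None
```

The job is done and handed in, at about 91 s of the 200 s allowed.

**What I did**
- I pressed the small key on the white console, then took the press shoe and drew it once, slowly, over each of strips 1 to 4, left to right. The force felt at the wrist was about 8–10 N.
- I set the shoe back upright in the middle of its pad and let go. Then I pressed the medium key and the large key.

**Last checks**
- **Plugs:** all 12 read within about 1 mm of their decks, mostly about +0.5 mm, which is what a seated plug should show.
- **Shoe:** it stands at about (0.506, -0.310), and the pad centre measures about (0.5065, -0.3087).
- **Bystanders:** the bottle and box look unmoved in the final picture.

**What disagreed**
- **Fingertip height:** the shut fingertips sit 28.6 mm above the reported TCP, not 11 mm below it as described. I measured this by touching the bare bench.
- **Key height:** the key tops measured 52 mm high, not the 48 mm given. With both corrections, all three keys ended at a hard stop at about 46 mm, which is fully down.
- **Small key force:** the small key was pressed to 43 N at its stop, harder than I meant. This was with the fingertips, and the run wasn't interrupted, but I can't tell whether it counts against the 40 N limit for the gripper's body. The other two keys peaked at about 20 N.

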